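After the meal: sort the chopstick rests, sweep up the crackers

TASK

Tidy up after the meal: lay every chopstick rest lengthwise and flat inside the tray row that matches its length (short, medium or long; side by side, not stacked), and with the wooden sweep push all the dropped rice crackers right inside the crumb pan, well past its mouth, never touching a cracker with the fingers. Finish with the sweep standing upright and lengthwise on its slate again, and leave the tea glass, rice bowl and pickle dish where they are. The order is up to you.

Things in the scene. Friction and masses are not known exactly. Their poses are not given: they have to be found in the camera images.
- rest_short_a: short chopstick rest, a cream ceramic bar with dark green ends and a brown middle band, 60 long (its x) x 26 wide (its y) x 20 high (its z); origin at its centre. May be absent. Belongs in tray_short, in any place across its width.
- rest_short_b: short chopstick rest, a cream ceramic bar with dark green ends and a brown middle band, 60 long (its x) x 26 wide (its y) x 20 high (its z); origin at its centre. May be absent. Belongs in tray_short, in any place across its width.
- rest_medium_a: medium chopstick rest, a cream ceramic bar with dark green ends and a brown middle band, 82 long (its x) x 26 wide (its y) x 20 high (its z); origin at its centre. May be absent. Belongs in tray_medium, in any place across its width.
- rest_medium_b: medium chopstick rest, a cream ceramic bar with dark green ends and a brown middle band, 82 long (its x) x 26 wide (its y) x 20 high (its z); origin at its centre. May be absent. Belongs in tray_medium, in any place across its width.
- rest_long_a: long chopstick rest, a cream ceramic bar with dark green ends and a brown middle band, 104 long (its x) x 26 wide (its y) x 20 high (its z); origin at its centre. May be absent. Belongs in tray_long, in any place across its width.
- rest_long_b: long chopstick rest, a cream ceramic bar with dark green ends and a brown middle band, 104 long (its x) x 26 wide (its y) x 20 high (its z); origin at its centre. May be absent. Belongs in tray_long, in any place across its width.
- tray_short: short row tray of pale wood, fixed on a low brown board (top 10 mm above the table); origin at the centre of its underside. Inside 80 long (its x) x 96 wide (its y), room for two short rests (60 mm) side by side; floor top 6 mm and rim top 12 mm above its origin, walls 6 thick. The three trays differ only in length.
- tray_medium: medium row tray of pale wood, fixed on a low brown board (top 10 mm above the table); origin at the centre of its underside. Inside 102 long (its x) x 96 wide (its y), room for two medium rests (82 mm) side by side; floor top 6 mm and rim top 12 mm above its origin, walls 6 thick. The three trays differ only in length.
- tray_long: long row tray of pale wood, fixed on a low brown board (top 10 mm above the table); origin at the centre of its underside. Inside 124 long (its x) x 96 wide (its y), room for two long rests (104 mm) side by side; floor top 6 mm and rim top 12 mm above its origin, walls 6 thick. The three trays differ only in length.
- pan: dark iron crumb pan fixed to the table, origin at the centre of its underside, z up. 120 deep (its x) x 202 wide (its y), walls 6 thick and 30 high at the back (+x) and both sides; its open mouth is at x = -60, facing -x; inside 190 wide. The bottom sheet is level with the table: no lip to cross. (A look-only handle sticks out behind.)
- cracker_0: hard rice cracker, orange-brown with a dark band, 28 x 24 x 20, origin at its centre, lying on the table in front of the pan's mouth. May be absent.
- cracker_1: hard rice cracker, orange-brown with a dark band, 28 x 24 x 20, origin at its centre, lying on the table in front of the pan's mouth. May be absent.
- cracker_2: hard rice cracker, orange-brown with a dark band, 28 x 24 x 20, origin at its centre, lying on the table in front of the pan's mouth. May be absent.
- cracker_3: hard rice cracker, orange-brown with a dark band, 28 x 24 x 20, origin at its centre, lying on the table in front of the pan's mouth. May be absent.
- cracker_4: hard rice cracker, orange-brown with a dark band, 28 x 24 x 20, origin at its centre, lying on the table in front of the pan's mouth. May be absent.
- cracker_5: hard rice cracker, orange-brown with a dark band, 28 x 24 x 20, origin at its centre, lying on the table in front of the pan's mouth. May be absent.
- sweep: wooden table sweep standing upright on its slate: foot 44 thick (its x) x 150 long (its y) x 30 high, on top a red grip ridge 22 thick (x) x 90 long (y), from 30 to 66 above the bottom; origin at the centre of its underside. Pushes with its long face, along its x.
- slate: flat grey slate fixed to the table, 70 (its x) x 200 (its y) x 4 thick, origin at the centre of its underside: the home of the sweep, which stands lengthwise on it.
- tea_glass: amber tea glass, 72 across, 75 high; origin at the centre of its underside; bystander, leave alone.
- rice_bowl: stoneware rice bowl, 116 across, 62 high; origin at the centre of its underside; bystander, leave alone.
- pickle_dish: small green dish, 100 across, 28 high; origin at the centre of its underside; bystander, leave alone.
There are look-alikes about, which are no part of the job. What is shaped like the rest_short_a but orange or purple is not meant.

How it is judged:
By the outcome, as a careful person would: the job done as asked, in the order asked, and still so for the second after the job is handed in, with the robot touching nothing.
Of rest_short_a, rest_short_b, rest_medium_a, rest_medium_b, rest_long_a, rest_long_b only 5 to 6 are there at a start; the rules pass over those that are not, and their reading is None.
Of cracker_0, cracker_1, cracker_2, cracker_3, cracker_4, cracker_5 only 3 to 6 are there at a start; the rules pass over those that are not, and their reading is None.
At some moment in a run one of rest_short_a, rest_short_b, rest_medium_a, rest_medium_b, rest_long_a, rest_long_b may be knocked a few centimetres aside while the robot is not near it.
Once in a run the grip may slacken for a moment while it holds something.
It also fails if it takes over 208 s, if anything falls off the work surface, if the arm or the gripper's body presses on something with over 40 N, if the wrist force passes 120 N, or if a joint passes its speed limit or range.

ROBOT

A 6-joint arm with a two-finger parallel gripper is mounted at the origin on the work surface. World frame = base frame: x ahead of the robot, y to its left, z up, the work surface at z = 0. Lengths are in m, angles in rad, forces in N, time in s.
With the tool pointing down it reaches from about 0.225 to 0.725 m from the base axis. Payload 3.1 kg.
Tool frame: the origin (TCP) lies at the very end of the fingers, on their centre line; the grasp point (between the pads) lies 19 mm behind it; z points along the fingers, y is the line along which they close (so a half turn about z gives the same grasp; the last joint's range is limited). The gripper opens to 85 mm and grips with 20 to 120 N. Pads are 22 mm wide; open, the fingers measure 114 mm over their backs; the gripper's body (76 mm by 85 mm) begins 54 mm behind the grasp point. The pads swing forward as they close: fully open they stand 13 mm farther back than shut.
Start: joints at [-1.452, 0.048, 0.099, 1.622, 0, 1.443], TCP at [0.128, -0.509, 0.194] pointing down, gripper open.
Joint ranges: [-2.91, 2.91], [-0.99, 1.94], [-1.21, 1.42], [-2.12, 2.29], [-1.49, 1.47], [-3.14, 3.14]. Speed limits (rad/s): [2.79, 2.79, 3.14, 3.14, 3.14, 3.14].

INTERFACE

Orientations are given as a 3x3 rotation matrix whose columns are the frame's x, y, z axes.
In Python, from rig import state, grab_frame, camera_info, job_done gives the robot as it stands.
- The arm moves only by the tool arm_command, never from a script. Its argument "deltas" is a list of rows, each a list of 7 numbers: the opening, from 0 (shut) to 1 (fully open), then the shift along the tool's x, y, z in units of 0.1 m (1.0 is 0.1 m), then the turn, a rotation vector about the tool's x, y, z in units of 360 degrees (1.0 is 360 degrees). In form: [[fingers, dx, dy, dz, rx, ry, rz], ...]. A call has 1 to 12 rows; each row shifts and turns the commanded pose from where the row before left it, along the tool's axes as they then stand; what a row does not reach is not made up. A row lasts 1/12 s, in which the tool goes at most 41.7 mm and 7.16 degrees, less where a joint would pass 70% of its speed; a pose out of reach is approached as far as the arm can. A call with a number of a shift or a turn outside -1 to 1 is refused whole. A call with a gripper value outside its range is refused whole. The fingers move at their own pace and stop on an object; "force" is the grip in N (left out, the last holds). Time passes only in rows, so rows that do not move let the fingers close. It gives the time, the measured TCP pose, the force, the opening and the grip force at its end, in the units of the state.
- state(): the state, without advancing time (a new reading comes with each control period).
- grab_frame(name): name is "scene" or "top"; returns the picture (400x640x3 uint8, red, green, blue); there is no depth.
- camera_info(name): a dict with "intrinsics" (3x3 intrinsics, pixels), "k1" (the pictures are not rectified: a ray, as slopes to the right and down, at radius r is drawn at 1 + k1 r^2 times it, then the intrinsics apply), "position" and "attitude" of the camera in the world. Camera axes: x right, y down, z forward; pixel columns grow to the right and rows downward; lengths in m; the calibration is good to about 2 mm. A picture is of the moment at which its call begins. camera_info takes no time and is no camera call.
- job_done(): hands the job in; it is judged then, once.
The state is a dict: "t": time; "q": joint angles; "joint_velocities": joint speeds; "joint_torque": joint torques, N m; "eef_pos": TCP position; "ee_rot": TCP orientation; "contact_force": force on the tool from outside, world axes, zero at the start; "torque": the same for the moment, N m; "finger_gap": finger opening in m; "gripper_force": force on a finger pad.
Only numpy, scipy, OpenCV 4.12 (cv2) and the standard library are available. Lean on these libraries where they do the work, as an engineer would, in place of code of your own. Each camera call takes 0.05 s, during which the arm holds its last target. There are 200 camera calls.

## Working session

There is one attempt and no reset: what is moved stays moved. The work goes in short steps, Python scripts to look and compute and a tool call to move; the robot and the scene stay as the last step left them, time stands still between calls to the robot, and variables do not carry over. Pictures are saved under pics/ and viewed, at most 14 in all, crops included, and the job is handed in when it is done.

Besides the shell and the picture viewer there is one more tool, called after "Request:" as name([rows], argument=value, ...), one row to a line, values as JSON. arm_command: Moves the arm, as the interface text tells. Its arguments: {"type":"object","properties":{"deltas":{"type":"array","items":{"type":"array","items":{"type":"number"}}},"force":{"type":"number"}},"required":["deltas"]}

```bash
ls; mkdir -p pics; python3 - <<'E'
from rig import *
import cv2
s=state();print(s['t'],s['eef_pos'],s['ee_rot'],s['finger_gap'])
for n in('scene','top'):
    print(n,camera_info(n)); cv2.imwrite(f'pics/{n}0.png',grab_frame(n)[:,:,::-1])
E
```

```text
pics
0.0 [ 0.12815129 -0.50841829  0.19284715] [[ 9.69699863e-01  2.44299180e-01 -2.95016885e-04]
 [ 2.44299213e-01 -9.69697264e-01  2.26048170e-03]
 [ 2.66156759e-04 -2.26406119e-03 -9.99997402e-01]] 0.0856843905203245
scene {'intrinsics': array([[518.58850946,   0.        , 314.05751081],
       [  0.        , 518.58850946, 197.9588263 ],
       [  0.        ,   0.        ,   1.        ]]), 'k1': -0.05872785804942009, 'position': array([1.3849976 , 0.35568672, 1.28424886]), 'attitude': array([[-0.38528466,  0.73423807, -0.55897244],
       [ 0.92278823,  0.30930965, -0.2297595 ],
       [ 0.0041974 , -0.60433599, -0.79671851]])}
top {'intrinsics': array([[484.13146437,   0.        , 317.57672526],
       [  0.        , 484.13146437, 206.37286641],
       [  0.        ,   0.        ,   1.        ]]), 'k1': -0.055550466807576034, 'position': array([0.28377959, 0.01401411, 1.52759832]), 'attitude': array([[-0.01182916, -0.98721328,  0.15896544],
       [-0.99989273,  0.01030514, -0.01040808],
       [ 0.00863684, -0.15907151, -0.98722928]])}
```

View pics/top0.png

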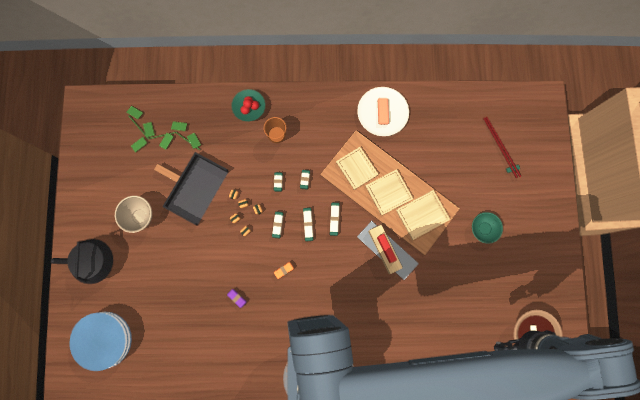

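View pics/scene0.png

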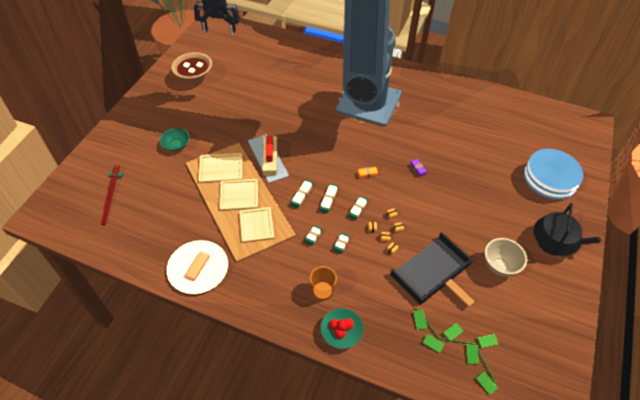

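The top view shows five rests at about (278,181), (305,179), (278,224), (308,224) and (335,219). There are five crackers near (234,194), (243,203), (258,209), (235,218) and (246,231), and the pan is at (197,188). The trays are at (357,168), (389,191) and (425,214), with the sweep on its slate at (387,250). The orange bar (284,270) and purple bar (237,298) are the look-alikes, not meant. I'll confirm in an enlarged crop.

```bash
cat > h.py <<'E'
import numpy as np, cv2
from rig import *
def ray(n,uv):
    c=camera_info(n);K=c['intrinsics'];k=c['k1']
    d=cv2.undistortPoints(np.array(uv,float).reshape(-1,1,2),K,np.array([k,0,0,0,0.]))[:,0]
    return c['position'],np.c_[d,np.ones(len(d))]@np.array(c['attitude']).T
def world(n,uv,z):
    p,d=ray(n,uv); t=(np.asarray(z)-p[2])/d[:,2]; return p+d*t[:,None]
def proj(n,P):
    c=camera_info(n);q=(np.atleast_2d(P)-c['position'])@c['attitude']
    return cv2.projectPoints(q.reshape(-1,1,3),np.zeros(3),np.zeros(3),c['intrinsics'],np.array([c['k1'],0,0,0,0.]))[0][:,0]
def crop(n,x0,y0,w,h,s,name,im=None):
    im=grab_frame(n) if im is None else im
    cv2.imwrite(name,cv2.resize(im[y0:y0+h,x0:x0+w,::-1],None,fx=s,fy=s,interpolation=cv2.INTER_CUBIC))
E
python3 - <<'E'
import cv2
from h import *
im=cv2.imread('pics/top0.png')[:,:,::-1]
crop('top',150,130,200,150,4,'pics/c1.png',im)
crop('top',310,120,160,170,3.5,'pics/c2.png',im)
E
```

```text
(no output)
```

View pics/c1.png

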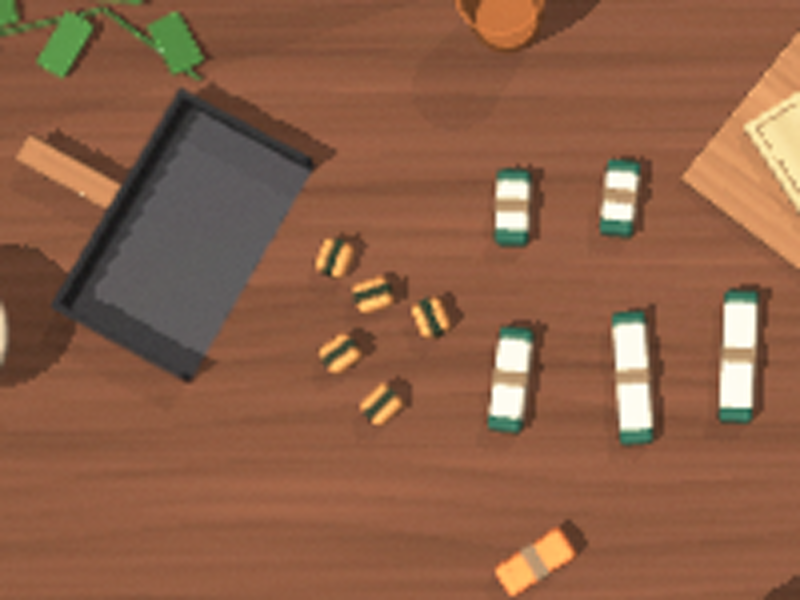

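View pics/c2.png

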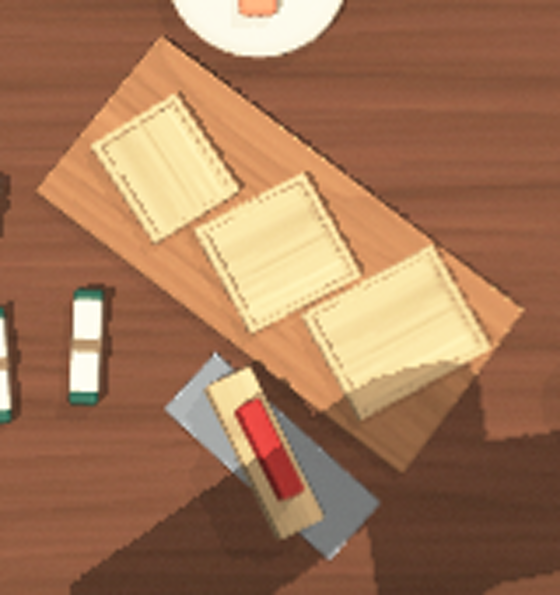

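Named in crop c1: the cream bars with green ends are the five rests. Two are short (512,207; 620,198), one is medium (511,379) and two are long (633,377; 738,355). The bar at (535,560) is orange, so it is a look-alike. In c2 the trays (short, medium, long from the top), the slate and the sweep are clear.

```bash
cat > m.py <<'E'
from h import *
A=lambda l,o=(150,130),s=4:np.array(l,float)/s+o
np.set_printoptions(precision=4,suppress=True)
R=dict(sA=[(513,171),(512,243)],sB=[(623,160),(617,235)],mA=[(517,327),(505,430)],l1=[(629,312),(637,441)],l2=[(742,291),(735,419)])
for k,v in R.items():
    w=world('top',A(v),.02); d=w[0]-w[1]; print(k,w.mean(0)[:2],np.linalg.norm(d).round(4),'yaw',np.degrees(np.arctan2(d[1],d[0])).round(1))
print('crk',world('top',A([(336,257),(373,294),(432,317),(340,353),(382,404)]),.018)[:,:2])
B=lambda l:A(l,(310,120),3.5)
def rect(n,p,z):
    w=world('top',p,z)[:,:2]; print(n,w.mean(0),'sides',[np.linalg.norm(w[i]-w[(i+1)%4]).round(4) for i in range(4)],'angs',[np.degrees(np.arctan2(*(w[(i+1)%4]-w[i])[::-1])).round(1) for i in range(4)])
rect('pan',A([(182,90),(315,163),(188,382),(55,307)]),[.03]*4)
rect('ts',B([(92,147),(178,94),(241,188),(156,244)]),.022)
rect('tm',B([(196,228),(303,173),(362,272),(252,333)]),.022)
rect('tl',B([(304,315),(432,246),(492,347),(362,419)]),.022)
rect('foot',B([(208,383),(250,366),(324,519),(281,539)]),.034)
rect('grip',B([(235,405),(260,398),(302,495),(278,501)]),.07)
rect('slate',B([(217,352),(165,408),(330,560),(380,502)]),.004)
# scene check
print(proj('scene',[[.5,.1,.02]]))
w=world('top',[(275,129),(249,105),(133,214)],[.07,.0,.05]);print('bystand',w)
E
python3 m.py
```

```text
sA [0.6072 0.1226] 0.0585 yaw -0.7
sB [0.6141 0.0371] 0.0612 yaw -4.9
mA [0.4701 0.1236] 0.0817 yaw -6.6
l1 [0.4707 0.028 ] 0.1021 yaw 3.0
l2 [ 0.4868 -0.055 ] 0.1016 yaw -4.1
crk [[0.5686 0.2627]
 [0.5385 0.233 ]
 [0.5196 0.1862]
 [0.4917 0.2584]
 [0.4511 0.2248]]
pan [0.5858 0.3804] sides [np.float64(0.1239), np.float64(0.1987), np.float64(0.1226), np.float64(0.1989)] angs [np.float64(-119.6), np.float64(151.1), np.float64(60.5), np.float64(-28.6)]
ts [ 0.6491 -0.1314] sides [np.float64(0.0942), np.float64(0.1048), np.float64(0.0941), np.float64(0.107)] angs [np.float64(-58.3), np.float64(-148.2), np.float64(123.0), np.float64(31.8)]
tm [ 0.5708 -0.2308] sides [np.float64(0.1115), np.float64(0.1052), np.float64(0.1157), np.float64(0.1079)] angs [np.float64(-63.2), np.float64(-151.5), np.float64(118.2), np.float64(26.3)]
tl [ 0.4962 -0.3363] sides [np.float64(0.1347), np.float64(0.1058), np.float64(0.1365), np.float64(0.1063)] angs [np.float64(-62.5), np.float64(-151.8), np.float64(117.7), np.float64(27.2)]
foot [ 0.3889 -0.2112] sides [np.float64(0.0407), np.float64(0.1491), np.float64(0.042), np.float64(0.1508)] angs [np.float64(-68.7), np.float64(-155.9), np.float64(113.7), np.float64(23.6)]
grip [ 0.3878 -0.2085] sides [np.float64(0.0226), np.float64(0.0905), np.float64(0.0214), np.float64(0.09)] angs [np.float64(-75.1), np.float64(-158.3), np.float64(103.1), np.float64(22.5)]
slate [ 0.3875 -0.222 ] sides [np.float64(0.07), np.float64(0.1997), np.float64(0.0694), np.float64(0.1983)] angs [np.float64(136.1), np.float64(-133.7), np.float64(-42.8), np.float64(46.1)]
[[347.1854 209.634 ]]
bystand [[0.7655 0.1292 0.07  ]
 [0.8726 0.2213 0.    ]
 [0.5037 0.5707 0.05  ]]
```

```bash
cat > plan.py <<'E'
# usage: plan.py "x y z psi" ...   rotate (at old place), then translate; prints rows
import sys; from h import *
s=state();p=np.array(s['eef_pos']);R=s['ee_rot'];psi=np.degrees(np.arctan2(R[1][0],R[0][0]))
print('t',round(s['t'],1),'p',p.round(4),'psi',round(psi,1),'gap',round(s['finger_gap'],4),'tilt',np.round([R[0][2],R[1][2]],4))
for a in sys.argv[1:]:
    x,y,z,q=map(float,a.split()); d=(q-psi+180)%360-180
    if abs(d)>.15:
        n=int(np.ceil(abs(d)/6.3)); r=round(-d/360/n,4); print(f'  {n} x rz {r}'); psi-=r*360*n
    D=np.array([x,y,z])-p; c,sn=np.cos(np.radians(psi)),np.sin(np.radians(psi))
    L=np.array([c*D[0]+sn*D[1], sn*D[0]-c*D[1], -D[2]]); n=max(1,int(np.ceil(np.linalg.norm(L)/.03))); u=(L/n*10).round(3)
    print(f'  {n} x d {u.tolist()}'); L=u*n/10
    p=p+[c*L[0]+sn*L[1], sn*L[0]-c*L[1], -L[2]]
E
python3 plan.py ".487 -.055 .12 175.9" ".487 -.055 .008 175.9"
```

```text
t 0.1 p [ 0.1282 -0.5085  0.1929] psi 14.1 gap 0.085 tilt [-0.0002  0.0022]
  26 x rz -0.0173
  20 x d [-0.163, 0.238, 0.036]
  1 x rz 0.0005
  4 x d [-0.002, 0.002, 0.282]
```

Request:
arm_command([
  [0.65, 0, 0, 0, 0, 0, -0.0173],
  [0.65, 0, 0, 0, 0, 0, -0.0173],
  [0.65, 0, 0, 0, 0, 0, -0.0173],
  [0.65, 0, 0, 0, 0, 0, -0.0173],
  [0.65, 0, 0, 0, 0, 0, -0.0173],
  [0.65, 0, 0, 0, 0, 0, -0.0173],
  [0.65, 0, 0, 0, 0, 0, -0.0173],
  [0.65, 0, 0, 0, 0, 0, -0.0173],
  [0.65, 0, 0, 0, 0, 0, -0.0173],
  [0.65, 0, 0, 0, 0, 0, -0.0173],
  [0.65, 0, 0, 0, 0, 0, -0.0173],
  [0.65, 0, 0, 0, 0, 0, -0.0173],
])

```text
t: 1.1
eef_pos: [0.1282, -0.5087, 0.1933]
ee_rot: [[0.014, 1.0, -0.0], [1.0, -0.014, 0.001], [0.001, -0.0, -1.0]]
contact_force: [0.1, -0.3, 0.0]
finger_gap: 0.0553
gripper_force: 0.0
```

Request:
arm_command([
  [0.65, 0, 0, 0, 0, 0, -0.0173],
  [0.65, 0, 0, 0, 0, 0, -0.0173],
  [0.65, 0, 0, 0, 0, 0, -0.0173],
  [0.65, 0, 0, 0, 0, 0, -0.0173],
  [0.65, 0, 0, 0, 0, 0, -0.0173],
  [0.65, 0, 0, 0, 0, 0, -0.0173],
  [0.65, 0, 0, 0, 0, 0, -0.0173],
  [0.65, 0, 0, 0, 0, 0, -0.0173],
  [0.65, 0, 0, 0, 0, 0, -0.0173],
  [0.65, 0, 0, 0, 0, 0, -0.0173],
  [0.65, 0, 0, 0, 0, 0, -0.0173],
  [0.65, 0, 0, 0, 0, 0, -0.0173],
])

```text
t: 2.1
eef_pos: [0.1282, -0.5087, 0.1933]
ee_rot: [[-0.961, 0.277, -0.0], [0.277, 0.961, 0.001], [0.001, 0.001, -1.0]]
contact_force: [0.3, -0.0, -0.4]
finger_gap: 0.0552
gripper_force: 0.0
```

Request:
arm_command([
  [0.65, 0, 0, 0, 0, 0, -0.0173],
  [0.65, 0, 0, 0, 0, 0, -0.0173],
  [0.65, -0.163, 0.238, 0.036, 0, 0, 0],
  [0.65, -0.163, 0.238, 0.036, 0, 0, 0],
  [0.65, -0.163, 0.238, 0.036, 0, 0, 0],
  [0.65, -0.163, 0.238, 0.036, 0, 0, 0],
  [0.65, -0.163, 0.238, 0.036, 0, 0, 0],
  [0.65, -0.163, 0.238, 0.036, 0, 0, 0],
  [0.65, -0.163, 0.238, 0.036, 0, 0, 0],
  [0.65, -0.163, 0.238, 0.036, 0, 0, 0],
  [0.65, -0.163, 0.238, 0.036, 0, 0, 0],
  [0.65, -0.163, 0.238, 0.036, 0, 0, 0],
])

```text
t: 3.1
eef_pos: [0.3076, -0.2813, 0.1574]
ee_rot: [[-0.998, 0.069, -0.0], [0.069, 0.998, 0.001], [0.0, 0.001, -1.0]]
contact_force: [1.6, -0.2, 0.1]
finger_gap: 0.0553
gripper_force: 0.0
```

Request:
arm_command([
  [0.65, -0.163, 0.238, 0.036, 0, 0, 0],
  [0.65, -0.163, 0.238, 0.036, 0, 0, 0],
  [0.65, -0.163, 0.238, 0.036, 0, 0, 0],
  [0.65, -0.163, 0.238, 0.036, 0, 0, 0],
  [0.65, -0.163, 0.238, 0.036, 0, 0, 0],
  [0.65, -0.163, 0.238, 0.036, 0, 0, 0],
  [0.65, -0.163, 0.238, 0.036, 0, 0, 0],
  [0.65, -0.163, 0.238, 0.036, 0, 0, 0],
  [0.65, -0.163, 0.238, 0.036, 0, 0, 0],
  [0.65, -0.163, 0.238, 0.036, 0, 0, 0],
  [0.65, 0, 0, 0, 0, 0, 0],
])

```text
t: 4.02
eef_pos: [0.4875, -0.0527, 0.1203]
ee_rot: [[-0.998, 0.064, -0.001], [0.064, 0.998, 0.003], [0.001, 0.003, -1.0]]
contact_force: [-0.9, 0.1, 0.6]
finger_gap: 0.0554
gripper_force: 0.0
```

```bash
python3 plan.py ".487 -.055 .008 175.9"; python3 -c "
from h import *
crop('top',200,130,200,150,4,'pics/d1.png')"
```

```text
t 4.0 p [ 0.4875 -0.0527  0.1203] psi 176.4 gap 0.0554 tilt [-0.0009  0.0028]
  1 x rz 0.0013
  4 x d [0.001, -0.006, 0.281]
```

View pics/d1.png

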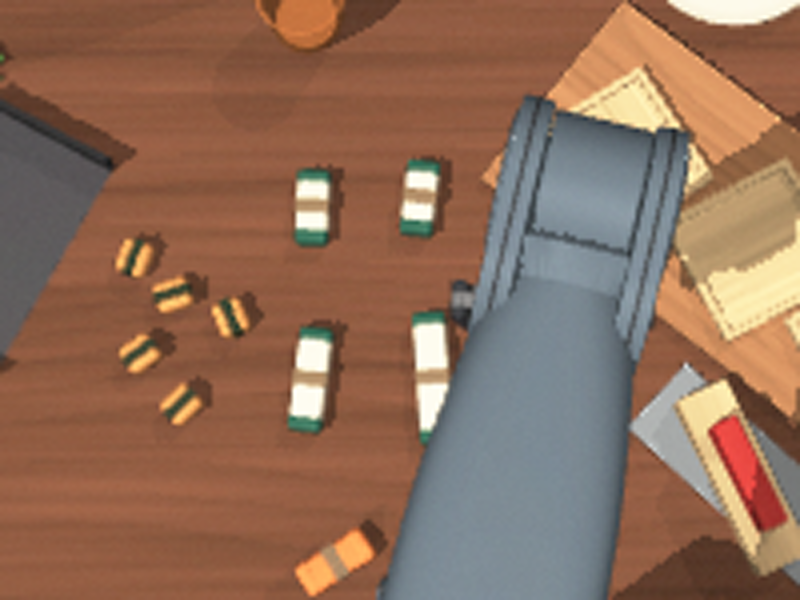

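The arm hides l2. The other rests are unmoved: (312,207), (420,197), (310,379) and (432,377) in the crop. I'll go down and grasp.

Request:
arm_command([
  [0.65, 0, -0.006, 0.281, 0, 0, 0],
  [0.65, 0, -0.006, 0.281, 0, 0, 0],
  [0.65, 0, -0.006, 0.281, 0, 0, 0],
  [0.65, 0, -0.006, 0.281, 0, 0, 0],
  [0.65, 0, 0, 0, 0, 0, 0],
  [0, 0, 0, 0, 0, 0, 0],
  [0, 0, 0, 0, 0, 0, 0],
  [0, 0, 0, 0, 0, 0, 0],
  [0, 0, 0, 0, 0, 0, 0],
  [0, 0, 0, 0, 0, 0, 0],
  [0, 0, 0, 0, 0, 0, 0],
], force=60)

```text
t: 4.98
eef_pos: [0.487, -0.0592, 0.011]
ee_rot: [[-0.998, 0.068, 0.002], [0.068, 0.998, -0.001], [-0.002, -0.0, -1.0]]
contact_force: [0.1, 0.7, 0.1]
finger_gap: 0.0003
gripper_force: 0.0
```

Request:
arm_command([
  [0, 0, 0, -0.28, 0, 0, 0],
  [0, 0, 0, -0.28, 0, 0, 0],
  [0, 0, 0, -0.28, 0, 0, 0],
  [0, 0, 0, -0.28, 0, 0, 0],
  [0, 0, 0, 0, 0, 0, 0],
])

```text
t: 5.4
eef_pos: [0.4903, -0.06, 0.129]
ee_rot: [[-0.998, 0.068, 0.012], [0.068, 0.998, -0.003], [-0.012, -0.002, -1.0]]
contact_force: [1.4, -0.3, 0.6]
finger_gap: 0.0
gripper_force: 0.0
```

```bash
python3 plan.py ".4749 -.3474 .12 117.6" ".4749 -.3474 .0255 117.6"
```

```text
t 5.4 p [ 0.4903 -0.06    0.129 ] psi 176.1 gap 0.0 tilt [ 0.0119 -0.0031]
  10 x rz 0.0162
  10 x d [-0.247, -0.147, 0.009]
  1 x rz 0.0005
  4 x d [-0.0, -0.001, 0.236]
```

Request:
arm_command([
  [0.65, -0.3, 0, -0.3, 0, 0, 0],
  [0.65, -0.3, 0, -0.3, 0, 0, 0],
  [0.65, 0, -0.3, 0, 0, 0, 0],
  [0.65, 0, -0.3, 0, 0, 0, 0],
  [0.65, 0, -0.3, 0, 0, 0, 0],
  [0.65, 0, -0.3, 0, 0, 0, 0],
  [0.65, 0, -0.3, 0, 0, 0, 0],
  [0.65, 0, -0.3, 0, 0, 0, 0],
  [0.65, 0, -0.3, 0, 0, 0, 0],
  [0.65, 0, 0, 0, 0, 0, 0],
])

```text
t: 6.23
eef_pos: [0.5295, -0.278, 0.1796]
ee_rot: [[-0.997, 0.074, -0.001], [0.074, 0.997, -0.003], [0.001, -0.003, -1.0]]
contact_force: [-0.9, 0.9, -1.1]
finger_gap: 0.0555
gripper_force: 0.0
```

```bash
python3 plan.py; python3 -c "
from h import *
crop('top',200,120,200,150,4,'pics/d2.png')"
```

```text
t 6.2 p [ 0.5295 -0.278   0.1796] psi 175.8 gap 0.0555 tilt [-0.0008 -0.0029]
```

View pics/d2.png

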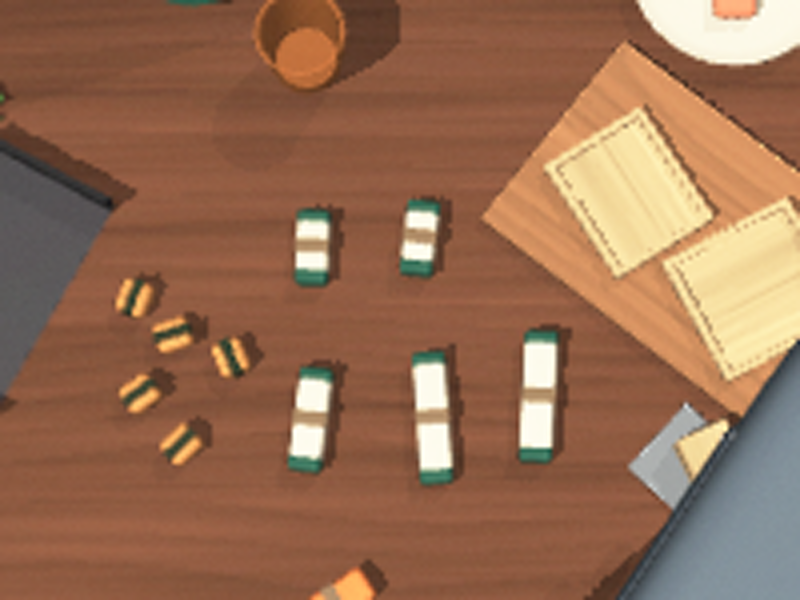

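l2 is still at (538,396), unmoved, so the fingers closed above it. I'll take it lower, with a settled reading.

```bash
python3 plan.py ".487 -.055 .06 175.9" ".487 -.055 .002 175.9"
```

```text
t 6.3 p [ 0.5297 -0.2751  0.1798] psi 175.8 gap 0.0557 tilt [-0.0006 -0.    ]
  9 x d [0.065, 0.24, 0.133]
  2 x d [0.001, 0.002, 0.29]
```

Request:
arm_command([
  [0.65, 0.065, 0.24, 0.133, 0, 0, 0],
  [0.65, 0.065, 0.24, 0.133, 0, 0, 0],
  [0.65, 0.065, 0.24, 0.133, 0, 0, 0],
  [0.65, 0.065, 0.24, 0.133, 0, 0, 0],
  [0.65, 0.065, 0.24, 0.133, 0, 0, 0],
  [0.65, 0.065, 0.24, 0.133, 0, 0, 0],
  [0.65, 0.065, 0.24, 0.133, 0, 0, 0],
  [0.65, 0.065, 0.24, 0.133, 0, 0, 0],
  [0.65, 0.065, 0.24, 0.133, 0, 0, 0],
  [0.65, 0, 0, 0, 0, 0, 0],
  [0.65, 0, 0, 0, 0, 0, 0],
  [0.65, 0, 0, 0, 0, 0, 0],
])

```text
t: 7.28
eef_pos: [0.4872, -0.0527, 0.0614]
ee_rot: [[-0.998, 0.067, 0.001], [0.067, 0.998, -0.001], [-0.001, -0.001, -1.0]]
contact_force: [-0.1, -1.0, 0.8]
finger_gap: 0.0552
gripper_force: 0.0
```

```bash
python3 plan.py ".487 -.055 .002 175.9"
```

```text
t 7.3 p [ 0.4872 -0.0527  0.0614] psi 176.1 gap 0.0552 tilt [ 0.0011 -0.0006]
  1 x rz 0.0007
  2 x d [0.0, -0.012, 0.297]
```

Request:
arm_command([
  [0.65, 0, -0.007, 0.2, 0, 0, 0],
  [0.65, 0, -0.007, 0.2, 0, 0, 0],
  [0.65, 0, -0.007, 0.195, 0, 0, 0],
  [0.65, 0, 0, 0, 0, 0, 0],
  [0.65, 0, 0, 0, 0, 0, 0],
  [0, 0, 0, 0, 0, 0, 0],
  [0, 0, 0, 0, 0, 0, 0],
  [0, 0, 0, 0, 0, 0, 0],
  [0, 0, 0, 0, 0, 0, 0],
  [0, 0, 0, 0, 0, 0, 0],
], force=60)

```text
t: 8.12
eef_pos: [0.4874, -0.0553, 0.0022]
ee_rot: [[-0.998, 0.069, 0.002], [0.069, 0.998, -0.0], [-0.002, -0.0, -1.0]]
contact_force: [-0.2, -1.4, 0.1]
finger_gap: -0.0001
gripper_force: 0.0
```

```bash
python3 -c "
from h import *
crop('scene',240,130,200,150,4,'pics/d3.png')
print((proj('scene',[[.487,-.055,.02],[.487,-.055,.0]])-[240,130])*4)"
```

```text
[[246.68946302 242.93485714]
 [247.06890549 258.69979613]]
```

View pics/d3.png

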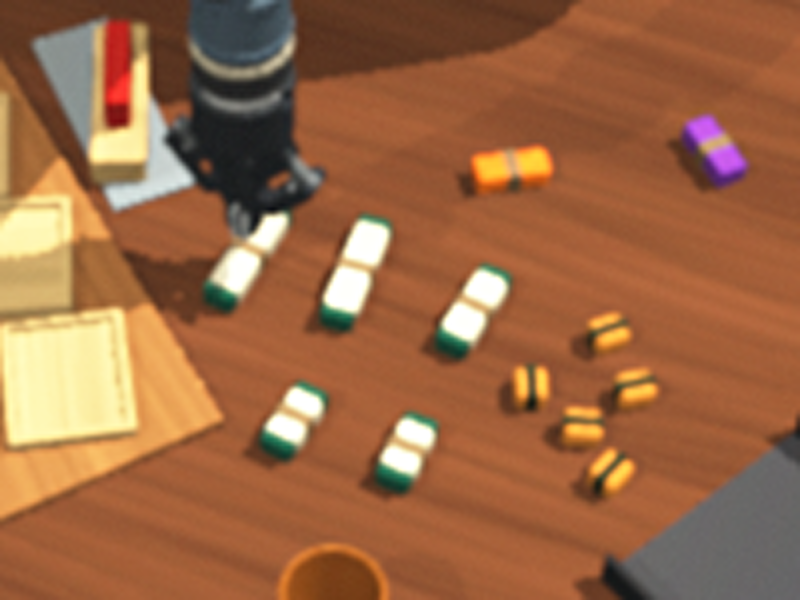

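The gripper tip is at about (240,232) in this crop. It appears above the rest, though the state says z≈0.002. I'll check the tip against its projection in both pictures.

```bash
python3 -c "
from h import *
import cv2
a=cv2.imread('pics/scene0.png')
c=cv2.resize(a[0:60,170:260],None,fx=6,fy=6,interpolation=cv2.INTER_CUBIC)
b=grab_frame('scene')[:,:,::-1][155:215,260:350]; b=cv2.resize(b,None,fx=6,fy=6,interpolation=cv2.INTER_CUBIC)
def mark(im,o,P):
    for p,col in zip(P,[(0,0,255),(255,0,255),(0,255,255)]):
        q=(proj('scene',p)[0]-o)*6; print(q); cv2.drawMarker(im,tuple(int(v) for v in q),col,1,20,2)
mark(c,[170,0],[[.128,-.509,.194]])
mark(b,[260,155],[[.4874,-.0553,.0022],[.4874,-.0553,.032],[.4874,-.0553,.062]])
cv2.imwrite('pics/d4.png',cv2.vconcat([c[:240],b]))
"
```

```text
[308.97654933 260.0680807 ]
[249.70533861 235.85556983]
[248.83902155 200.37392649]
[247.94169012 163.57301107]
```

View pics/d4.png

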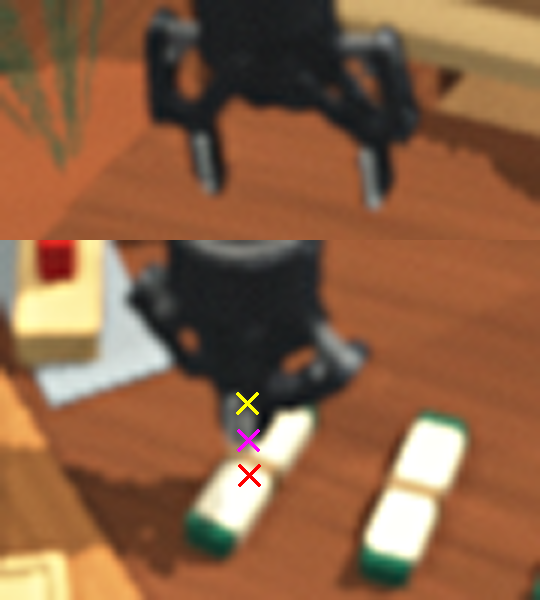

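The tips show about 25–30 mm higher than the reported TCP in both pictures, so the reported z seems to have an offset. I'll open and feel downward carefully, straddling the rest.

Request:
arm_command([
  [0.65, 0, 0, 0, 0, 0, 0],
  [0.65, 0, 0, 0, 0, 0, 0],
  [0.65, 0, 0, 0, 0, 0, 0],
  [0.65, 0, 0, 0.03, 0, 0, 0],
  [0.65, 0, 0, 0.03, 0, 0, 0],
  [0.65, 0, 0, 0.03, 0, 0, 0],
  [0.65, 0, 0, 0.03, 0, 0, 0],
  [0.65, 0, 0, 0, 0, 0, 0],
  [0.65, 0, 0, 0, 0, 0, 0],
])

```text
t: 8.97
eef_pos: [0.4862, -0.055, -0.0112]
ee_rot: [[-0.998, 0.069, -0.001], [0.069, 0.998, 0.0], [0.001, 0.0, -1.0]]
contact_force: [-0.0, 0.6, 0.2]
finger_gap: 0.0554
gripper_force: 0.0
```

Request:
arm_command([
  [0.65, 0, 0, 0.02, 0, 0, 0],
  [0.65, 0, 0, 0.02, 0, 0, 0],
  [0.65, 0, 0, 0, 0, 0, 0],
  [0.65, 0, 0, 0, 0, 0, 0],
])

```text
t: 9.3
eef_pos: [0.4865, -0.0551, -0.0148]
ee_rot: [[-0.998, 0.069, -0.0], [0.069, 0.998, 0.0], [0.0, 0.0, -1.0]]
contact_force: [-0.6, 0.3, 0.2]
finger_gap: 0.0555
gripper_force: 0.0
```

```bash
python3 -c "
from h import *
crop('scene',260,155,90,60,6,'pics/d5.png')
s=state();print(s['contact_force'],s['eef_pos'],s['q'])"
```

```text
[ 0.02755504 -0.15157457  0.2071997 ] [ 0.48659664 -0.05509046 -0.01469696] [-2.49781387e-01  1.81656111e-02 -3.50967264e-01  1.20177348e+00
  5.82218049e-06 -1.81115147e-01]
```

View pics/d5.png

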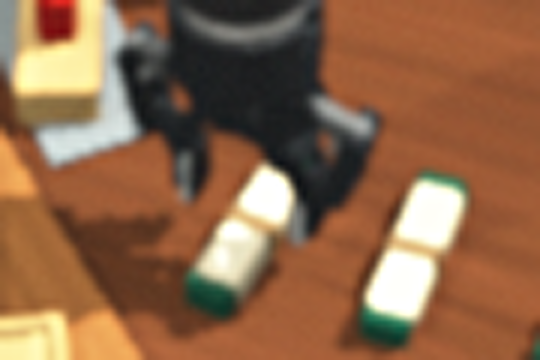

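```bash
python3 -c "
from h import *
for z in (0,.01,.02,.03): print(z,world('scene',[(260+190/6,155+195/6),(260+300/6,155+240/6),(260+245/6,155+218/6)],z)[:,:2].round(4).tolist())
# rest l2 seen from scene: band, ends of top face
print(world('scene',[(240+255/4,130+248/4)],.02), 'sA,sB,mA,l1 bands', world('scene',[(240+408/4,130+445/4),(240+297/4,130+411/4),(240+476/4,130+302/4),(240+358/4,130+264/4)],.02)[:,:2])
"
```

```text
0 [[0.4732, -0.0958], [0.4782, -0.0308], [0.476, -0.063]]
0.01 [[0.4803, -0.0922], [0.4853, -0.0278], [0.4831, -0.0597]]
0.02 [[0.4874, -0.0887], [0.4923, -0.0248], [0.4902, -0.0565]]
0.03 [[0.4945, -0.0852], [0.4994, -0.0218], [0.4972, -0.0532]]
[[ 0.4890578  -0.04711428  0.02      ]] sA,sB,mA,l1 bands [[0.61117392 0.12555668]
 [0.6151525  0.04061732]
 [0.47161367 0.12761138]
 [0.47264406 0.03187319]]
```

Scene view: the tips straddle the rest, with the right one close, and their true height is about 0.015 while the state says −0.015. I'll shift +y 6 mm, go another 9 mm down, then close.

Request:
arm_command([
  [0.65, 0, 0.06, 0, 0, 0, 0],
  [0.65, 0, 0, 0.03, 0, 0, 0],
  [0.65, 0, 0, 0.03, 0, 0, 0],
  [0.65, 0, 0, 0, 0, 0, 0],
  [0.65, 0, 0, 0, 0, 0, 0],
])

```text
t: 9.77
eef_pos: [0.4866, -0.0489, -0.0212]
ee_rot: [[-0.998, 0.068, -0.001], [0.068, 0.998, 0.0], [0.001, 0.0, -1.0]]
contact_force: [0.3, 0.1, -0.0]
finger_gap: 0.0554
gripper_force: 0.0
```

Request:
arm_command([
  [0, 0, 0, 0, 0, 0, 0],
  [0, 0, 0, 0, 0, 0, 0],
  [0, 0, 0, 0, 0, 0, 0],
  [0, 0, 0, 0, 0, 0, 0],
  [0, 0, 0, 0, 0, 0, 0],
], force=60)

```text
t: 10.18
eef_pos: [0.4875, -0.0493, -0.0201]
ee_rot: [[-0.998, 0.069, 0.001], [0.069, 0.998, -0.0], [-0.001, -0.0, -1.0]]
contact_force: [-0.8, -0.0, 2.4]
finger_gap: 0.0231
gripper_force: 58.8
```

Gripped, but the gap reads 23 mm, so it may be near the rounded top. I'll regrip 4 mm lower.

Request:
arm_command([
  [0.5, 0, 0, 0, 0, 0, 0],
  [0.5, 0, 0, 0, 0, 0, 0],
  [0.5, 0, 0, 0.02, 0, 0, 0],
  [0.5, 0, 0, 0.02, 0, 0, 0],
  [0.5, 0, 0, 0, 0, 0, 0],
  [0, 0, 0, 0, 0, 0, 0],
  [0, 0, 0, 0, 0, 0, 0],
  [0, 0, 0, 0, 0, 0, 0],
  [0, 0, 0, 0, 0, 0, 0],
  [0, 0, 0, 0, 0, 0, 0],
], force=60)

```text
t: 11.02
eef_pos: [0.4871, -0.0491, -0.0246]
ee_rot: [[-0.998, 0.069, 0.0], [0.069, 0.998, -0.0], [-0.0, -0.0, -1.0]]
contact_force: [-0.0, 0.0, 0.3]
finger_gap: 0.0242
gripper_force: 59.9
```

Request:
arm_command([
  [0, 0, 0, -0.25, 0, 0, 0],
  [0, 0, 0, -0.25, 0, 0, 0],
  [0, 0, 0, -0.25, 0, 0, 0],
  [0, 0, 0, -0.25, 0, 0, 0],
  [0, 0, 0, 0, 0, 0, 0],
  [0, 0, 0, 0, 0, 0, 0],
  [0, 0, 0, 0, 0, 0, 0],
])

```text
t: 11.6
eef_pos: [0.4866, -0.049, 0.0745]
ee_rot: [[-0.998, 0.069, -0.001], [0.069, 0.998, 0.0], [0.001, 0.0, -1.0]]
contact_force: [-0.2, 0.4, -1.5]
finger_gap: 0.0241
gripper_force: 59.8
```

```bash
python3 plan.py ".4749 -.3454 .075 117.6" ".4749 -.3454 .005 117.6"
```

```text
t 11.6 p [ 0.4866 -0.049   0.0745] psi 176.1 gap 0.0241 tilt [-0.001   0.0002]
  10 x rz 0.0162
  10 x d [-0.257, -0.148, -0.0]
  3 x d [0.0, -0.001, 0.232]
```

Request:
arm_command([
  [0, 0, 0, 0, 0, 0, 0.0162],
  [0, 0, 0, 0, 0, 0, 0.0162],
  [0, 0, 0, 0, 0, 0, 0.0162],
  [0, 0, 0, 0, 0, 0, 0.0162],
  [0, 0, 0, 0, 0, 0, 0.0162],
  [0, 0, 0, 0, 0, 0, 0.0162],
  [0, 0, 0, 0, 0, 0, 0.0162],
  [0, 0, 0, 0, 0, 0, 0.0162],
  [0, 0, 0, 0, 0, 0, 0.0162],
  [0, 0, 0, 0, 0, 0, 0.0162],
])

```text
t: 12.43
eef_pos: [0.4852, -0.0487, 0.0727]
ee_rot: [[-0.461, 0.887, -0.005], [0.887, 0.461, 0.001], [0.003, -0.004, -1.0]]
contact_force: [-1.0, 1.2, -1.6]
finger_gap: 0.024
gripper_force: 59.8
```

Request:
arm_command([
  [0, -0.257, -0.148, 0, 0, 0, 0],
  [0, -0.257, -0.148, 0, 0, 0, 0],
  [0, -0.257, -0.148, 0, 0, 0, 0],
  [0, -0.257, -0.148, 0, 0, 0, 0],
  [0, -0.257, -0.148, 0, 0, 0, 0],
  [0, -0.257, -0.148, 0, 0, 0, 0],
  [0, -0.257, -0.148, 0, 0, 0, 0],
  [0, -0.257, -0.148, 0, 0, 0, 0],
  [0, -0.257, -0.148, 0, 0, 0, 0],
  [0, -0.257, -0.148, 0, 0, 0, 0],
  [0, 0, 0, 0, 0, 0, 0],
  [0, 0, 0, 0, 0, 0, 0],
])

```text
t: 13.43
eef_pos: [0.474, -0.3458, 0.0725]
ee_rot: [[-0.463, 0.886, -0.003], [0.886, 0.463, 0.003], [0.005, -0.001, -1.0]]
contact_force: [-0.3, 0.6, -1.6]
finger_gap: 0.0237
gripper_force: 59.8
```

Request:
arm_command([
  [0, 0, 0, 0.2, 0, 0, 0],
  [0, 0, 0, 0.2, 0, 0, 0],
  [0, 0, 0, 0.2, 0, 0, 0],
  [0, 0, 0, 0.1, 0, 0, 0],
  [0, 0, 0, 0, 0, 0, 0],
  [0, 0, 0, 0, 0, 0, 0],
])

```text
t: 13.93
eef_pos: [0.4749, -0.3438, 0.0041]
ee_rot: [[-0.466, 0.885, -0.002], [0.885, 0.466, 0.002], [0.003, -0.001, -1.0]]
contact_force: [0.3, -0.3, -0.1]
finger_gap: 0.0239
gripper_force: 59.8
```

```bash
python3 plan.py; python3 -c "
from h import *
crop('scene',160,100,150,110,5,'pics/e1.png')"
```

```text
t 13.9 p [ 0.4749 -0.3438  0.0041] psi 117.8 gap 0.0239 tilt [-0.0023  0.0023]
```

View pics/e1.png

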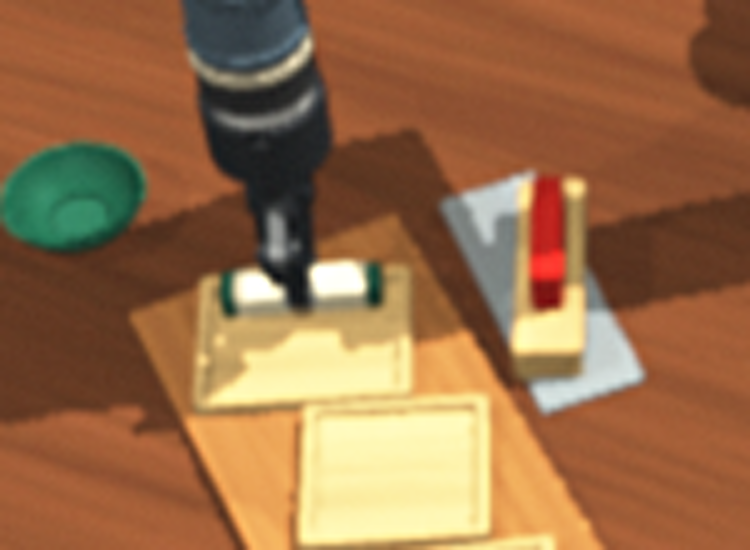

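The rest hangs lengthwise over the long tray's far side: rest 222–380 px, tray inside about 205–405. I'll lower it and release.

Request:
arm_command([
  [0, 0, 0, 0.04, 0, 0, 0],
  [0, 0, 0, 0.04, 0, 0, 0],
  [0, 0, 0, 0.01, 0, 0, 0],
  [0, 0, 0, 0, 0, 0, 0],
  [0, 0, 0, 0, 0, 0, 0],
])

```text
t: 14.4
eef_pos: [0.4758, -0.3456, -0.0034]
ee_rot: [[-0.466, 0.885, 0.0], [0.885, 0.466, -0.0], [-0.0, 0.0, -1.0]]
contact_force: [1.1, -0.5, -0.9]
finger_gap: 0.024
gripper_force: 59.8
```

Request:
arm_command([
  [0, 0, 0, 0.02, 0, 0, 0],
  [0, 0, 0, 0, 0, 0, 0],
  [0.5, 0, 0, 0, 0, 0, 0],
  [0.5, 0, 0, 0, 0, 0, 0],
  [0.5, 0, 0, 0, 0, 0, 0],
  [0.5, 0, 0, 0, 0, 0, 0],
  [0.5, 0, 0, -0.2, 0, 0, 0],
  [0.5, 0, 0, -0.3, 0, 0, 0],
  [0.6, 0, 0, -0.3, 0, 0, 0],
  [0.6, 0, 0, 0, 0, 0, 0],
  [0.6, 0, 0, 0, 0, 0, 0],
])

```text
t: 15.32
eef_pos: [0.4777, -0.3472, 0.0778]
ee_rot: [[-0.466, 0.885, 0.005], [0.885, 0.466, -0.005], [-0.006, 0.002, -1.0]]
contact_force: [0.6, -0.2, -0.5]
finger_gap: 0.0509
gripper_force: 0.0
```

```bash
python3 plan.py ".472 .034 .06 183" ".472 .034 -.0245 183"
```

```text
t 15.3 p [ 0.4777 -0.3472  0.0778] psi 117.7 gap 0.0509 tilt [ 0.005  -0.0045]
  11 x rz -0.0165
  13 x d [-0.011, 0.293, 0.014]
  3 x d [-0.002, 0.0, 0.28]
```

Request:
arm_command([
  [0.6, 0, 0, 0, 0, 0, -0.0165],
  [0.6, 0, 0, 0, 0, 0, -0.0165],
  [0.6, 0, 0, 0, 0, 0, -0.0165],
  [0.6, 0, 0, 0, 0, 0, -0.0165],
  [0.6, 0, 0, 0, 0, 0, -0.0165],
  [0.6, 0, 0, 0, 0, 0, -0.0165],
  [0.6, 0, 0, 0, 0, 0, -0.0165],
  [0.6, 0, 0, 0, 0, 0, -0.0165],
  [0.6, 0, 0, 0, 0, 0, -0.0165],
  [0.6, 0, 0, 0, 0, 0, -0.0165],
  [0.6, 0, 0, 0, 0, 0, -0.0165],
])

```text
t: 16.23
eef_pos: [0.4748, -0.3447, 0.0725]
ee_rot: [[-0.998, -0.059, -0.002], [-0.059, 0.998, 0.002], [0.002, 0.002, -1.0]]
contact_force: [-0.2, 0.3, 0.0]
finger_gap: 0.0515
gripper_force: 0.0
```

Request:
arm_command([
  [0.6, -0.011, 0.293, 0.014, 0, 0, 0],
  [0.6, -0.011, 0.293, 0.014, 0, 0, 0],
  [0.6, -0.011, 0.293, 0.014, 0, 0, 0],
  [0.6, -0.011, 0.293, 0.014, 0, 0, 0],
  [0.6, -0.011, 0.293, 0.014, 0, 0, 0],
  [0.6, -0.011, 0.293, 0.014, 0, 0, 0],
  [0.6, -0.011, 0.293, 0.014, 0, 0, 0],
  [0.6, -0.011, 0.293, 0.014, 0, 0, 0],
  [0.6, -0.011, 0.293, 0.014, 0, 0, 0],
  [0.6, -0.011, 0.293, 0.014, 0, 0, 0],
  [0.6, -0.011, 0.293, 0.014, 0, 0, 0],
  [0.6, -0.011, 0.293, 0.014, 0, 0, 0],
])

```text
t: 17.23
eef_pos: [0.4686, 0.0079, 0.056]
ee_rot: [[-0.999, -0.054, -0.002], [-0.054, 0.999, 0.0], [0.002, 0.0, -1.0]]
contact_force: [0.5, -0.2, -1.2]
finger_gap: 0.0514
gripper_force: 0.0
```

Request:
arm_command([
  [0.6, -0.011, 0.293, 0.014, 0, 0, 0],
  [0.6, 0, 0, 0, 0, 0, 0],
  [0.6, 0, 0, 0, 0, 0, 0],
  [0.6, 0, 0, 0, 0, 0, 0],
])

```text
t: 17.57
eef_pos: [0.4688, 0.0355, 0.0552]
ee_rot: [[-0.999, -0.054, -0.002], [-0.054, 0.999, -0.001], [0.002, -0.0, -1.0]]
contact_force: [-0.6, -0.3, 0.7]
finger_gap: 0.0513
gripper_force: 0.0
```

```bash
python3 plan.py ".472 .034 -.0245 183"; python3 -c "
from h import *
crop('scene',180,100,180,120,4,'pics/e2.png')"
```

```text
t 17.6 p [0.4688 0.0355 0.0552] psi -176.9 gap 0.0513 tilt [-0.0017 -0.0005]
  3 x d [-0.011, -0.005, 0.266]
```

View pics/e2.png

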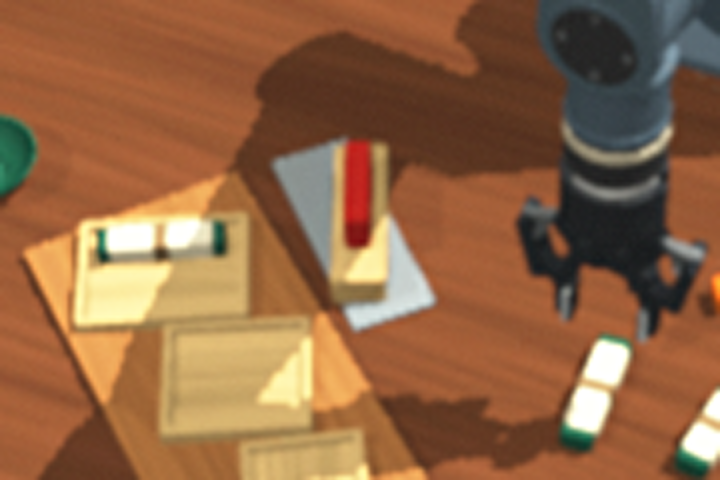

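l2 lies flat in the long tray at (160,240). Now I'll grasp l1.

Request:
arm_command([
  [0.6, -0.011, -0.005, 0.266, 0, 0, 0],
  [0.6, -0.011, -0.005, 0.266, 0, 0, 0],
  [0.6, -0.011, -0.005, 0.266, 0, 0, 0],
  [0.6, 0, 0, 0, 0, 0, 0],
  [0.6, 0, 0, 0, 0, 0, 0],
  [0, 0, 0, 0, 0, 0, 0],
  [0, 0, 0, 0, 0, 0, 0],
  [0, 0, 0, 0, 0, 0, 0],
  [0, 0, 0, 0, 0, 0, 0],
  [0, 0, 0, 0, 0, 0, 0],
], force=60)

```text
t: 18.45
eef_pos: [0.4751, 0.0338, -0.0211]
ee_rot: [[-0.999, -0.054, 0.005], [-0.054, 0.999, -0.001], [-0.005, -0.001, -1.0]]
contact_force: [-1.3, -1.5, 5.9]
finger_gap: 0.0233
gripper_force: 59.3
```

Request:
arm_command([
  [0, 0, 0, -0.25, 0, 0, 0],
  [0, 0, 0, -0.25, 0, 0, 0],
  [0, 0, 0, -0.25, 0, 0, 0],
  [0, 0, 0, -0.25, 0, 0, 0],
  [0, 0, 0, 0, 0, 0, 0],
  [0, 0, 0, 0, 0, 0, 0],
  [0, 0, 0, 0, 0, 0, 0],
])

```text
t: 19.03
eef_pos: [0.4726, 0.0345, 0.0759]
ee_rot: [[-0.999, -0.054, -0.0], [-0.054, 0.999, 0.0], [0.0, 0.0, -1.0]]
contact_force: [-0.1, -0.8, -0.5]
finger_gap: 0.0235
gripper_force: 59.1
```

```bash
python3 plan.py ".518 -.322 .075 117.6" ".518 -.322 -.0045 117.6"
```

```text
t 19.0 p [0.4726 0.0345 0.0759] psi -176.9 gap 0.0235 tilt [-0.0004  0.0002]
  11 x rz 0.0165
  12 x d [-0.281, -0.105, 0.001]
  1 x rz 0.0004
  3 x d [0.002, 0.0, 0.264]
```

Request:
arm_command([
  [0, 0, 0, 0, 0, 0, 0.0165],
  [0, 0, 0, 0, 0, 0, 0.0165],
  [0, 0, 0, 0, 0, 0, 0.0165],
  [0, 0, 0, 0, 0, 0, 0.0165],
  [0, 0, 0, 0, 0, 0, 0.0165],
  [0, 0, 0, 0, 0, 0, 0.0165],
  [0, 0, 0, 0, 0, 0, 0.0165],
  [0, 0, 0, 0, 0, 0, 0.0165],
  [0, 0, 0, 0, 0, 0, 0.0165],
  [0, 0, 0, 0, 0, 0, 0.0165],
  [0, 0, 0, 0, 0, 0, 0.0165],
])

```text
t: 19.95
eef_pos: [0.4711, 0.0345, 0.0739]
ee_rot: [[-0.461, 0.887, -0.004], [0.887, 0.461, 0.0], [0.002, -0.004, -1.0]]
contact_force: [-0.5, -0.3, -0.7]
finger_gap: 0.0231
gripper_force: 59.1
```

Request:
arm_command([
  [0, -0.281, -0.105, 0, 0, 0, 0],
  [0, -0.281, -0.105, 0, 0, 0, 0],
  [0, -0.281, -0.105, 0, 0, 0, 0],
  [0, -0.281, -0.105, 0, 0, 0, 0],
  [0, -0.281, -0.105, 0, 0, 0, 0],
  [0, -0.281, -0.105, 0, 0, 0, 0],
  [0, -0.281, -0.105, 0, 0, 0, 0],
  [0, -0.281, -0.105, 0, 0, 0, 0],
  [0, -0.281, -0.105, 0, 0, 0, 0],
  [0, -0.281, -0.105, 0, 0, 0, 0],
  [0, -0.281, -0.105, 0, 0, 0, 0],
  [0, -0.281, -0.105, 0, 0, 0, 0],
])

```text
t: 20.95
eef_pos: [0.517, -0.3231, 0.0735]
ee_rot: [[-0.466, 0.885, -0.003], [0.885, 0.466, 0.003], [0.004, -0.002, -1.0]]
contact_force: [0.7, 0.1, -0.8]
finger_gap: 0.0231
gripper_force: 59.1
```

Request:
arm_command([
  [0, 0, 0, 0, 0, 0, 0],
  [0, 0, 0, 0, 0, 0, 0],
  [0, 0, 0, 0.2, 0, 0, 0],
  [0, 0, 0, 0.2, 0, 0, 0],
  [0, 0, 0, 0.2, 0, 0, 0],
  [0, 0, 0, 0.1, 0, 0, 0],
  [0, 0, 0, 0, 0, 0, 0],
  [0, 0, 0, 0, 0, 0, 0],
  [0, 0, 0, 0, 0, 0, 0],
])

```text
t: 21.7
eef_pos: [0.519, -0.3227, 0.0074]
ee_rot: [[-0.466, 0.885, 0.001], [0.885, 0.466, -0.001], [-0.001, 0.001, -1.0]]
contact_force: [0.4, 0.0, -0.7]
finger_gap: 0.0234
gripper_force: 59.1
```

```bash
python3 plan.py ".518 -.322 -.0055 117.6"
```

```text
t 21.7 p [ 0.519  -0.3227  0.0074] psi 117.8 gap 0.0234 tilt [ 0.0011 -0.0008]
  1 x rz 0.0005
  1 x d [0.01, -0.005, 0.129]
```

Request:
arm_command([
  [0, 0, 0, 0.04, 0, 0, 0],
  [0, 0, 0, 0.04, 0, 0, 0],
  [0, 0, 0, 0.035, 0, 0, 0],
  [0, 0, 0, 0, 0, 0, 0],
  [0, 0, 0, 0, 0, 0, 0],
])

```text
t: 22.12
eef_pos: [0.5185, -0.323, -0.005]
ee_rot: [[-0.466, 0.885, 0.0], [0.885, 0.466, -0.0], [-0.0, 0.0, -1.0]]
contact_force: [-0.1, -0.3, 0.3]
finger_gap: 0.0236
gripper_force: 59.1
```

Request:
arm_command([
  [0.45, 0, 0, 0, 0, 0, 0],
  [0.45, 0, 0, 0, 0, 0, 0],
  [0.45, 0, 0, 0, 0, 0, 0],
  [0.45, 0, 0, 0, 0, 0, 0],
  [0.45, 0, 0, -0.2, 0, 0, 0],
  [0.45, 0, 0, -0.3, 0, 0, 0],
  [0.6, 0, 0, -0.3, 0, 0, 0],
  [0.6, 0, 0, 0, 0, 0, 0],
  [0.6, 0, 0, 0, 0, 0, 0],
  [0.6, 0, 0, 0, 0, 0, 0],
])

```text
t: 22.95
eef_pos: [0.5184, -0.3228, 0.0748]
ee_rot: [[-0.466, 0.885, 0.0], [0.885, 0.466, -0.0], [-0.0, 0.0, -1.0]]
contact_force: [-0.4, -0.5, -0.8]
finger_gap: 0.0513
gripper_force: 0.0
```

```bash
python3 plan.py ".471 .1286 .055 173.4"
```

```text
t 22.9 p [ 0.5184 -0.3228  0.0748] psi 117.7 gap 0.0513 tilt [ 0.0002 -0.0001]
  9 x rz -0.0172
  16 x d [0.061, 0.277, 0.012]
```

Request:
arm_command([
  [0.6, 0, 0, 0, 0, 0, -0.0172],
  [0.6, 0, 0, 0, 0, 0, -0.0172],
  [0.6, 0, 0, 0, 0, 0, -0.0172],
  [0.6, 0, 0, 0, 0, 0, -0.0172],
  [0.6, 0, 0, 0, 0, 0, -0.0172],
  [0.6, 0, 0, 0, 0, 0, -0.0172],
  [0.6, 0, 0, 0, 0, 0, -0.0172],
  [0.6, 0, 0, 0, 0, 0, -0.0172],
  [0.6, 0, 0, 0, 0, 0, -0.0172],
])

```text
t: 23.7
eef_pos: [0.517, -0.3217, 0.0722]
ee_rot: [[-0.994, 0.108, -0.004], [0.108, 0.994, 0.003], [0.004, 0.002, -1.0]]
contact_force: [0.5, 0.0, -0.2]
finger_gap: 0.0513
gripper_force: 0.0
```

Request:
arm_command([
  [0.6, 0.061, 0.277, 0.012, 0, 0, 0],
  [0.6, 0.061, 0.277, 0.012, 0, 0, 0],
  [0.6, 0.061, 0.277, 0.012, 0, 0, 0],
  [0.6, 0.061, 0.277, 0.012, 0, 0, 0],
  [0.6, 0.061, 0.277, 0.012, 0, 0, 0],
  [0.6, 0.061, 0.277, 0.012, 0, 0, 0],
  [0.6, 0.061, 0.277, 0.012, 0, 0, 0],
  [0.6, 0.061, 0.277, 0.012, 0, 0, 0],
  [0.6, 0.061, 0.277, 0.012, 0, 0, 0],
  [0.6, 0.061, 0.277, 0.012, 0, 0, 0],
  [0.6, 0.061, 0.277, 0.012, 0, 0, 0],
  [0.6, 0.061, 0.277, 0.012, 0, 0, 0],
])

```text
t: 24.7
eef_pos: [0.4813, 0.0173, 0.0583]
ee_rot: [[-0.993, 0.114, -0.004], [0.114, 0.994, 0.0], [0.004, 0.0, -1.0]]
contact_force: [-0.4, -0.4, -0.3]
finger_gap: 0.0512
gripper_force: 0.0
```

Request:
arm_command([
  [0.6, 0.061, 0.277, 0.012, 0, 0, 0],
  [0.6, 0.061, 0.277, 0.012, 0, 0, 0],
  [0.6, 0.061, 0.277, 0.012, 0, 0, 0],
  [0.6, 0.061, 0.277, 0.012, 0, 0, 0],
  [0.6, 0, 0, 0, 0, 0, 0],
  [0.6, 0, 0, 0, 0, 0, 0],
  [0.6, 0, 0, 0, 0, 0, 0],
])

```text
t: 25.28
eef_pos: [0.4706, 0.1283, 0.0542]
ee_rot: [[-0.994, 0.113, -0.003], [0.113, 0.994, -0.001], [0.002, -0.001, -1.0]]
contact_force: [-0.1, -0.2, 0.2]
finger_gap: 0.0512
gripper_force: 0.0
```

```bash
python3 plan.py ".471 .1286 -.023 173.4"
```

```text
t 25.3 p [0.4706 0.1283 0.0542] psi 173.5 gap 0.0512 tilt [-0.0026 -0.001 ]
  3 x d [-0.001, 0.001, 0.257]
```

Request:
arm_command([
  [0.6, 0, 0, 0.257, 0, 0, 0],
  [0.6, 0, 0, 0.257, 0, 0, 0],
  [0.6, 0, 0, 0.25, 0, 0, 0],
  [0.6, 0, 0, 0, 0, 0, 0],
  [0.6, 0, 0, 0, 0, 0, 0],
  [0, 0, 0, 0, 0, 0, 0],
  [0, 0, 0, 0, 0, 0, 0],
  [0, 0, 0, 0, 0, 0, 0],
  [0, 0, 0, 0, 0, 0, 0],
  [0, 0, 0, 0, 0, 0, 0],
], force=60)

```text
t: 26.12
eef_pos: [0.4739, 0.1285, -0.0183]
ee_rot: [[-0.993, 0.114, 0.004], [0.114, 0.994, -0.001], [-0.004, -0.0, -1.0]]
contact_force: [-1.0, -2.0, 6.2]
finger_gap: 0.0209
gripper_force: 58.9
```

Request:
arm_command([
  [0, 0, 0, -0.25, 0, 0, 0],
  [0, 0, 0, -0.25, 0, 0, 0],
  [0, 0, 0, -0.25, 0, 0, 0],
  [0, 0, 0, -0.25, 0, 0, 0],
  [0, 0, 0, 0, 0, 0, 0],
  [0, 0, 0, 0, 0, 0, 0],
  [0, 0, 0, 0, 0, 0, 0],
])

```text
t: 26.7
eef_pos: [0.4717, 0.1288, 0.0791]
ee_rot: [[-0.994, 0.113, 0.0], [0.113, 0.994, 0.0], [-0.0, 0.0, -1.0]]
contact_force: [0.4, 0.2, -0.9]
finger_gap: 0.0208
gripper_force: 58.8
```

```bash
python3 plan.py ".571 -.2285 .075 117.4"
```

```text
t 26.7 p [0.4717 0.1288 0.0791] psi 173.5 gap 0.0208 tilt [0.     0.0002]
  9 x rz 0.0173
  13 x d [-0.279, -0.059, 0.003]
```

Request:
arm_command([
  [0, 0, 0, 0, 0, 0, 0.0173],
  [0, 0, 0, 0, 0, 0, 0.0173],
  [0, 0, 0, 0, 0, 0, 0.0173],
  [0, 0, 0, 0, 0, 0, 0.0173],
  [0, 0, 0, 0, 0, 0, 0.0173],
  [0, 0, 0, 0, 0, 0, 0.0173],
  [0, 0, 0, 0, 0, 0, 0.0173],
  [0, 0, 0, 0, 0, 0, 0.0173],
  [0, 0, 0, 0, 0, 0, 0.0173],
])

```text
t: 27.45
eef_pos: [0.4701, 0.1285, 0.077]
ee_rot: [[-0.456, 0.89, -0.004], [0.89, 0.456, -0.0], [0.001, -0.004, -1.0]]
contact_force: [0.6, -0.1, -0.7]
finger_gap: 0.0211
gripper_force: 58.8
```

Request:
arm_command([
  [0, -0.279, -0.059, 0, 0, 0, 0],
  [0, -0.279, -0.059, 0, 0, 0, 0],
  [0, -0.279, -0.059, 0, 0, 0, 0],
  [0, -0.279, -0.059, 0, 0, 0, 0],
  [0, -0.279, -0.059, 0, 0, 0, 0],
  [0, -0.279, -0.059, 0, 0, 0, 0],
  [0, -0.279, -0.059, 0, 0, 0, 0],
  [0, -0.279, -0.059, 0, 0, 0, 0],
  [0, -0.279, -0.059, 0, 0, 0, 0],
  [0, -0.279, -0.059, 0, 0, 0, 0],
  [0, -0.279, -0.059, 0, 0, 0, 0],
  [0, -0.279, -0.059, 0, 0, 0, 0],
])

```text
t: 28.45
eef_pos: [0.5619, -0.2018, 0.0767]
ee_rot: [[-0.46, 0.888, -0.004], [0.888, 0.461, 0.002], [0.003, -0.002, -1.0]]
contact_force: [0.6, 0.3, -0.2]
finger_gap: 0.0208
gripper_force: 58.8
```

Request:
arm_command([
  [0, -0.279, -0.059, 0, 0, 0, 0],
  [0, 0, 0, 0, 0, 0, 0],
  [0, 0, 0, 0, 0, 0, 0],
  [0, 0, 0, 0.2, 0, 0, 0],
  [0, 0, 0, 0.2, 0, 0, 0],
  [0, 0, 0, 0.2, 0, 0, 0],
  [0, 0, 0, 0.1, 0, 0, 0],
  [0, 0, 0, 0, 0, 0, 0],
  [0, 0, 0, 0, 0, 0, 0],
  [0, 0, 0, 0, 0, 0, 0],
])

```text
t: 29.28
eef_pos: [0.5713, -0.2284, 0.0103]
ee_rot: [[-0.461, 0.887, 0.001], [0.887, 0.461, -0.001], [-0.001, 0.001, -1.0]]
contact_force: [0.8, -0.5, -0.6]
finger_gap: 0.0213
gripper_force: 58.9
```

```bash
python3 plan.py ".571 -.2285 -.001 117.4"
```

```text
t 29.3 p [ 0.5713 -0.2284  0.0103] psi 117.5 gap 0.0213 tilt [ 0.0013 -0.0006]
  1 x d [0.001, -0.003, 0.113]
```

Request:
arm_command([
  [0, 0, 0, 0.04, 0, 0, 0],
  [0, 0, 0, 0.04, 0, 0, 0],
  [0, 0, 0, 0.03, 0, 0, 0],
  [0, 0, 0, 0, 0, 0, 0],
  [0, 0, 0, 0, 0, 0, 0],
])

```text
t: 29.7
eef_pos: [0.5706, -0.2286, -0.0018]
ee_rot: [[-0.461, 0.888, -0.0], [0.888, 0.461, 0.0], [0.0, -0.0, -1.0]]
contact_force: [-0.1, 0.2, -0.1]
finger_gap: 0.0208
gripper_force: 58.9
```

Request:
arm_command([
  [0.5, 0, 0, 0, 0, 0, 0],
  [0.5, 0, 0, 0, 0, 0, 0],
  [0.5, 0, 0, 0, 0, 0, 0],
  [0.5, 0, 0, 0, 0, 0, 0],
  [0.5, 0, 0, -0.2, 0, 0, 0],
  [0.5, 0, 0, -0.3, 0, 0, 0],
  [0.6, 0, 0, -0.3, 0, 0, 0],
  [0.6, 0, 0, 0, 0, 0, 0],
  [0.6, 0, 0, 0, 0, 0, 0],
  [0.6, 0, 0, 0, 0, 0, 0],
])

```text
t: 30.53
eef_pos: [0.5708, -0.2287, 0.0783]
ee_rot: [[-0.461, 0.888, 0.0], [0.888, 0.461, -0.0], [-0.0, 0.0, -1.0]]
contact_force: [0.0, -0.8, 0.1]
finger_gap: 0.0511
gripper_force: 0.0
```

```bash
python3 plan.py ".615 .042 .055 175.1"
```

```text
t 30.5 p [ 0.5708 -0.2287  0.0783] psi 117.4 gap 0.0511 tilt [ 0.0004 -0.0002]
  10 x rz -0.016
  10 x d [-0.021, 0.273, 0.023]
```

Request:
arm_command([
  [0.6, 0, 0, 0, 0, 0, -0.016],
  [0.6, 0, 0, 0, 0, 0, -0.016],
  [0.6, 0, 0, 0, 0, 0, -0.016],
  [0.6, 0, 0, 0, 0, 0, -0.016],
  [0.6, 0, 0, 0, 0, 0, -0.016],
  [0.6, 0, 0, 0, 0, 0, -0.016],
  [0.6, 0, 0, 0, 0, 0, -0.016],
  [0.6, 0, 0, 0, 0, 0, -0.016],
  [0.6, 0, 0, 0, 0, 0, -0.016],
  [0.6, 0, 0, 0, 0, 0, -0.016],
])

```text
t: 31.37
eef_pos: [0.5692, -0.2278, 0.0757]
ee_rot: [[-0.997, 0.082, -0.004], [0.082, 0.997, 0.002], [0.004, 0.002, -1.0]]
contact_force: [0.5, -1.4, 0.2]
finger_gap: 0.0511
gripper_force: 0.0
```

Request:
arm_command([
  [0.6, -0.021, 0.273, 0.023, 0, 0, 0],
  [0.6, -0.021, 0.273, 0.023, 0, 0, 0],
  [0.6, -0.021, 0.273, 0.023, 0, 0, 0],
  [0.6, -0.021, 0.273, 0.023, 0, 0, 0],
  [0.6, -0.021, 0.273, 0.023, 0, 0, 0],
  [0.6, -0.021, 0.273, 0.023, 0, 0, 0],
  [0.6, -0.021, 0.273, 0.023, 0, 0, 0],
  [0.6, -0.021, 0.273, 0.023, 0, 0, 0],
  [0.6, -0.021, 0.273, 0.023, 0, 0, 0],
  [0.6, -0.021, 0.273, 0.023, 0, 0, 0],
  [0.6, 0, 0, 0, 0, 0, 0],
  [0.6, 0, 0, 0, 0, 0, 0],
])

```text
t: 32.37
eef_pos: [0.6135, 0.043, 0.0527]
ee_rot: [[-0.996, 0.084, -0.004], [0.084, 0.996, -0.0], [0.004, -0.001, -1.0]]
contact_force: [0.8, -0.8, -0.4]
finger_gap: 0.0511
gripper_force: 0.0
```

```bash
python3 plan.py ".615 .042 -.023 175.1"; python3 -c "
from h import *
im=grab_frame('scene')
crop('scene',180,100,260,150,3,'pics/e3.png',im)"
```

```text
t 32.4 p [0.6135 0.043  0.0527] psi 175.2 gap 0.0511 tilt [-0.0044 -0.0002]
  3 x d [-0.005, -0.003, 0.252]
```

View pics/e3.png

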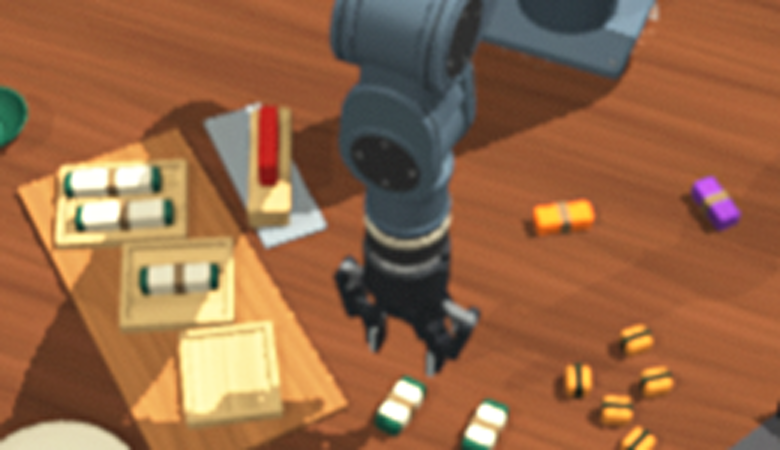

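l1, l2 and mA lie in their trays; l2 may have slid a little toward one end, so I'll check that later. Two pictures are left, so I'll use them sparingly. Next I'll grasp sB at (401,405).

Request:
arm_command([
  [0.6, -0.005, 0, 0.252, 0, 0, 0],
  [0.6, -0.005, 0, 0.252, 0, 0, 0],
  [0.6, 0, 0, 0.25, 0, 0, 0],
  [0.6, 0, 0, 0, 0, 0, 0],
  [0.6, 0, 0, 0, 0, 0, 0],
  [0, 0, 0, 0, 0, 0, 0],
  [0, 0, 0, 0, 0, 0, 0],
  [0, 0, 0, 0, 0, 0, 0],
  [0, 0, 0, 0, 0, 0, 0],
  [0, 0, 0, 0, 0, 0, 0],
], force=60)

```text
t: 33.25
eef_pos: [0.6188, 0.0414, -0.0172]
ee_rot: [[-0.996, 0.087, 0.005], [0.087, 0.996, -0.0], [-0.005, 0.0, -1.0]]
contact_force: [-0.1, 0.2, 6.0]
finger_gap: 0.0
gripper_force: 3.2
```

Request:
arm_command([
  [0, 0, 0, -0.25, 0, 0, 0],
  [0, 0, 0, -0.25, 0, 0, 0],
  [0, 0, 0, -0.25, 0, 0, 0],
  [0, 0, 0, -0.25, 0, 0, 0],
  [0, 0, 0, 0, 0, 0, 0],
  [0, 0, 0, 0, 0, 0, 0],
  [0, 0, 0, 0, 0, 0, 0],
])

```text
t: 33.83
eef_pos: [0.616, 0.0415, 0.0793]
ee_rot: [[-0.996, 0.087, -0.001], [0.087, 0.996, 0.0], [0.001, -0.0, -1.0]]
contact_force: [0.1, 0.0, -0.3]
finger_gap: 0.0004
gripper_force: 0.0
```

```bash
python3 plan.py ".6287 -.1421 .075 122"
```

```text
t 33.8 p [0.616  0.0415 0.0793] psi 175.0 gap 0.0004 tilt [-0.0005  0.    ]
  9 x rz 0.0164
  7 x d [-0.232, -0.123, 0.006]
```

The fingers shut above sB. The z offset is more like 35 mm, so earlier grips were shallow. I'll check numerically that sB hasn't moved.

```bash
cat > blob.py <<'E'
from h import *
import cv2
def cream(n):
    im=grab_frame(n).astype(int); m=((im.min(2)>165)&(im.max(2)-im.min(2)<60)).astype(np.uint8)
    m=cv2.morphologyEx(m,cv2.MORPH_CLOSE,np.ones((3,3)))
    k,l,st,ce=cv2.connectedComponentsWithStats(m)
    return [(ce[i].round(1).tolist(),int(st[i][4]),world(n,[ce[i]],.02)[0,:2].round(4).tolist()) for i in range(1,k) if 25<st[i][4]<600]
if __name__=='__main__':
    for n in('scene','top'):
        print(n); [print(b) for b in cream(n)]
E
python3 blob.py
```

```text
scene
([223.6, 158.3], 64, [0.4628, -0.3425])
([209.5, 159.0], 80, [0.4833, -0.3834])
([547.2, 185.8], 505, [0.1674, 0.652])
([212.5, 170.4], 85, [0.5219, -0.3503])
([228.0, 169.3], 58, [0.4988, -0.3067])
([277.9, 175.4], 131, [0.4596, -0.1488])
([233.3, 191.4], 46, [0.5714, -0.2486])
([245.0, 190.4], 42, [0.554, -0.2171])
([314.1, 233.8], 98, [0.6186, 0.0417])
([341.6, 241.3], 104, [0.6118, 0.1246])
([500.5, 264.2], 40, [0.5103, 0.5653])
top
([394.3, 188.6], 30, [0.5812, -0.2467])
([383.8, 193.8], 36, [0.5648, -0.2125])
([425.8, 203.5], 84, [0.5321, -0.3453])
([412.3, 211.0], 50, [0.5085, -0.3012])
([436.9, 215.0], 89, [0.495, -0.3791])
([424.6, 221.8], 77, [0.4739, -0.3388])
([365.8, 231.7], 138, [0.4446, -0.1521])
([124.3, 334.9], 172, [0.1352, 0.5929])
([533.1, 328.1], 26, [0.139, -0.6628])
([544.5, 334.5], 34, [0.1187, -0.6976])
([530.6, 341.4], 35, [0.099, -0.652])
```

sB is where it was. Retrying deeper.

Request:
arm_command([
  [0.6, 0, 0, 0, 0, 0, 0],
  [0.6, 0, 0, 0, 0, 0, 0],
  [0.6, 0, 0, 0.25, 0, 0, 0],
  [0.6, 0, 0, 0.25, 0, 0, 0],
  [0.6, 0, 0, 0.25, 0, 0, 0],
  [0.6, 0, 0, 0.25, 0, 0, 0],
  [0.6, 0, 0, 0.05, 0, 0, 0],
  [0.6, 0, 0, 0.04, 0, 0, 0],
  [0.6, 0, 0, 0, 0, 0, 0],
  [0.6, 0, 0, 0, 0, 0, 0],
])

```text
t: 34.77
eef_pos: [0.6175, 0.0414, -0.0276]
ee_rot: [[-0.996, 0.087, 0.002], [0.087, 0.996, -0.0], [-0.002, 0.0, -1.0]]
contact_force: [0.3, -0.1, -0.1]
finger_gap: 0.0516
gripper_force: 0.0
```

Request:
arm_command([
  [0, 0, 0, 0, 0, 0, 0],
  [0, 0, 0, 0, 0, 0, 0],
  [0, 0, 0, 0, 0, 0, 0],
  [0, 0, 0, 0, 0, 0, 0],
  [0, 0, 0, 0, 0, 0, 0],
  [0, 0, 0, 0, 0, 0, 0],
])

```text
t: 35.27
eef_pos: [0.6183, 0.0414, -0.0268]
ee_rot: [[-0.996, 0.087, 0.004], [0.087, 0.996, -0.0], [-0.004, 0.0, -1.0]]
contact_force: [-1.3, -0.4, 6.2]
finger_gap: 0.0239
gripper_force: 62.0
```

Request:
arm_command([
  [0, 0, 0, -0.25, 0, 0, 0],
  [0, 0, 0, -0.25, 0, 0, 0],
  [0, 0, 0, -0.25, 0, 0, 0],
  [0, 0, 0, -0.25, 0, 0, 0],
  [0, 0, 0, 0, 0, 0, 0],
  [0, 0, 0, 0, 0, 0, 0],
  [0, 0, 0, 0, 0, 0, 0],
])

```text
t: 35.85
eef_pos: [0.6159, 0.0415, 0.0701]
ee_rot: [[-0.996, 0.087, -0.001], [0.087, 0.996, 0.0], [0.001, -0.0, -1.0]]
contact_force: [0.5, 0.0, -0.7]
finger_gap: 0.0248
gripper_force: 61.4
```

Request:
arm_command([
  [0, 0, 0, 0, 0, 0, 0.0164],
  [0, 0, 0, 0, 0, 0, 0.0164],
  [0, 0, 0, 0, 0, 0, 0.0164],
  [0, 0, 0, 0, 0, 0, 0.0164],
  [0, 0, 0, 0, 0, 0, 0.0164],
  [0, 0, 0, 0, 0, 0, 0.0164],
  [0, 0, 0, 0, 0, 0, 0.0164],
  [0, 0, 0, 0, 0, 0, 0.0164],
  [0, 0, 0, 0, 0, 0, 0.0164],
  [0, 0, 0, 0, 0, 0, 0],
  [0, 0, 0, 0, 0, 0, 0],
])

```text
t: 36.77
eef_pos: [0.6148, 0.0415, 0.0686]
ee_rot: [[-0.53, 0.848, -0.004], [0.848, 0.53, 0.0], [0.002, -0.003, -1.0]]
contact_force: [0.0, -0.1, -0.5]
finger_gap: 0.024
gripper_force: 61.4
```

```bash
python3 plan.py ".6287 -.1421 .07 122" ".6287 -.1421 -.008 122"
```

```text
t 36.8 p [0.6148 0.0415 0.0686] psi 122.0 gap 0.024 tilt [-0.0038  0.0002]
  7 x d [-0.233, -0.122, -0.002]
  3 x d [0.0, -0.001, 0.26]
```

Request:
arm_command([
  [0, -0.233, -0.122, 0, 0, 0, 0],
  [0, -0.233, -0.122, 0, 0, 0, 0],
  [0, -0.233, -0.122, 0, 0, 0, 0],
  [0, -0.233, -0.122, 0, 0, 0, 0],
  [0, -0.233, -0.122, 0, 0, 0, 0],
  [0, -0.233, -0.122, 0, 0, 0, 0],
  [0, -0.233, -0.122, 0, 0, 0, 0],
  [0, 0, 0, 0, 0, 0, 0],
  [0, 0, 0, 0, 0, 0, 0],
  [0, 0, 0, 0, 0, 0, 0],
])

```text
t: 37.6
eef_pos: [0.6293, -0.1416, 0.0699]
ee_rot: [[-0.529, 0.849, -0.002], [0.849, 0.529, 0.001], [0.002, -0.001, -1.0]]
contact_force: [0.4, 0.5, 0.4]
finger_gap: 0.0243
gripper_force: 61.3
```

Request:
arm_command([
  [0, 0, 0, 0.2, 0, 0, 0],
  [0, 0, 0, 0.2, 0, 0, 0],
  [0, 0, 0, 0.2, 0, 0, 0],
  [0, 0, 0, 0.05, 0, 0, 0],
  [0, 0, 0, 0, 0, 0, 0],
  [0, 0, 0, 0, 0, 0, 0],
  [0, 0, 0, 0.04, 0, 0, 0],
  [0, 0, 0, 0.04, 0, 0, 0],
  [0, 0, 0, 0.03, 0, 0, 0],
  [0, 0, 0, 0, 0, 0, 0],
  [0, 0, 0, 0, 0, 0, 0],
])

```text
t: 38.52
eef_pos: [0.6299, -0.1422, -0.0052]
ee_rot: [[-0.528, 0.849, -0.0], [0.849, 0.528, 0.0], [0.0, -0.0, -1.0]]
contact_force: [0.5, 0.5, -0.9]
finger_gap: 0.0246
gripper_force: 61.3
```

Request:
arm_command([
  [0, 0, 0, 0.03, 0, 0, 0],
  [0, 0, 0, 0, 0, 0, 0],
  [0.45, 0, 0, 0, 0, 0, 0],
  [0.45, 0, 0, 0, 0, 0, 0],
  [0.45, 0, 0, 0, 0, 0, 0],
  [0.45, 0, 0, 0, 0, 0, 0],
  [0.45, 0, 0, -0.2, 0, 0, 0],
  [0.45, 0, 0, -0.3, 0, 0, 0],
  [0.6, 0, 0, -0.3, 0, 0, 0],
  [0.6, 0, 0, 0, 0, 0, 0],
  [0.6, 0, 0, 0, 0, 0, 0],
  [0.6, 0, 0, 0, 0, 0, 0],
])

```text
t: 39.52
eef_pos: [0.6301, -0.1422, 0.072]
ee_rot: [[-0.528, 0.849, 0.001], [0.849, 0.528, -0.0], [-0.0, 0.0, -1.0]]
contact_force: [-0.2, 0.1, -0.4]
finger_gap: 0.0508
gripper_force: 0.0
```

```bash
python3 plan.py ".609 .127 .055 179.3"
```

```text
t 39.5 p [ 0.6301 -0.1422  0.072 ] psi 121.9 gap 0.0508 tilt [ 0.0006 -0.0002]
  10 x rz -0.0159
  10 x d [0.025, 0.269, 0.017]
```

Request:
arm_command([
  [0.6, 0, 0, 0, 0, 0, -0.0159],
  [0.6, 0, 0, 0, 0, 0, -0.0159],
  [0.6, 0, 0, 0, 0, 0, -0.0159],
  [0.6, 0, 0, 0, 0, 0, -0.0159],
  [0.6, 0, 0, 0, 0, 0, -0.0159],
  [0.6, 0, 0, 0, 0, 0, -0.0159],
  [0.6, 0, 0, 0, 0, 0, -0.0159],
  [0.6, 0, 0, 0, 0, 0, -0.0159],
  [0.6, 0, 0, 0, 0, 0, -0.0159],
  [0.6, 0, 0, 0, 0, 0, -0.0159],
])

```text
t: 40.35
eef_pos: [0.6283, -0.1416, 0.0692]
ee_rot: [[-1.0, 0.01, -0.004], [0.01, 1.0, 0.001], [0.004, 0.001, -1.0]]
contact_force: [0.2, -0.2, 0.4]
finger_gap: 0.0514
gripper_force: 0.0
```

Request:
arm_command([
  [0.6, 0.025, 0.269, 0.017, 0, 0, 0],
  [0.6, 0.025, 0.269, 0.017, 0, 0, 0],
  [0.6, 0.025, 0.269, 0.017, 0, 0, 0],
  [0.6, 0.025, 0.269, 0.017, 0, 0, 0],
  [0.6, 0.025, 0.269, 0.017, 0, 0, 0],
  [0.6, 0.025, 0.269, 0.017, 0, 0, 0],
  [0.6, 0.025, 0.269, 0.017, 0, 0, 0],
  [0.6, 0.025, 0.269, 0.017, 0, 0, 0],
  [0.6, 0.025, 0.269, 0.017, 0, 0, 0],
  [0.6, 0.025, 0.269, 0.017, 0, 0, 0],
  [0.6, 0, 0, 0, 0, 0, 0],
  [0.6, 0, 0, 0, 0, 0, 0],
])

```text
t: 41.35
eef_pos: [0.6071, 0.1285, 0.0524]
ee_rot: [[-1.0, 0.012, -0.004], [0.012, 1.0, -0.001], [0.004, -0.001, -1.0]]
contact_force: [-0.7, -0.1, 0.4]
finger_gap: 0.0512
gripper_force: 0.0
```

```bash
python3 plan.py ".609 .127 -.028 179.3"; python3 blob.py
```

```text
t 41.4 p [0.6071 0.1285 0.0524] psi 179.3 gap 0.0512 tilt [-0.0041 -0.0007]
  3 x d [-0.006, -0.005, 0.268]
scene
([224.4, 158.3], 78, [0.4617, -0.34])
([209.5, 159.0], 80, [0.4833, -0.3834])
([547.2, 185.8], 502, [0.1674, 0.6521])
([219.9, 169.9], 174, [0.5109, -0.3296])
([279.8, 173.3], 136, [0.4497, -0.1471])
([233.3, 191.4], 46, [0.5714, -0.2486])
([245.0, 190.4], 42, [0.554, -0.2171])
([341.7, 241.3], 103, [0.6116, 0.1247])
([500.3, 263.9], 39, [0.5096, 0.5647])
top
([393.8, 188.4], 37, [0.5818, -0.2451])
([383.7, 193.7], 38, [0.5651, -0.2124])
([425.5, 203.7], 90, [0.5316, -0.3443])
([412.8, 210.7], 85, [0.5096, -0.3029])
([436.9, 215.0], 89, [0.495, -0.3791])
([423.8, 222.1], 92, [0.4728, -0.3363])
([365.4, 235.2], 159, [0.4335, -0.1504])
([124.2, 334.5], 175, [0.1364, 0.5933])
([533.1, 328.1], 26, [0.139, -0.6628])
([544.5, 334.5], 34, [0.1187, -0.6976])
([530.6, 341.4], 35, [0.099, -0.652])
```

Request:
arm_command([
  [0.6, -0.006, -0.005, 0.268, 0, 0, 0],
  [0.6, -0.006, -0.005, 0.268, 0, 0, 0],
  [0.6, -0.006, -0.005, 0.268, 0, 0, 0],
  [0.6, 0, 0, 0, 0, 0, 0],
  [0.6, 0, 0, 0, 0, 0, 0],
])

```text
t: 41.87
eef_pos: [0.6083, 0.1241, -0.028]
ee_rot: [[-1.0, 0.017, -0.006], [0.017, 1.0, -0.001], [0.006, -0.001, -1.0]]
contact_force: [0.8, 0.4, 1.6]
finger_gap: 0.0514
gripper_force: 0.0
```

Request:
arm_command([
  [0, 0, 0, 0, 0, 0, 0],
  [0, 0, 0, 0, 0, 0, 0],
  [0, 0, 0, 0, 0, 0, 0],
  [0, 0, 0, 0, 0, 0, 0],
  [0, 0, 0, 0, 0, 0, 0],
])

```text
t: 42.28
eef_pos: [0.6132, 0.1257, -0.0225]
ee_rot: [[-1.0, 0.015, 0.005], [0.015, 1.0, -0.0], [-0.005, 0.0, -1.0]]
contact_force: [0.4, -1.0, 6.3]
finger_gap: 0.0236
gripper_force: 59.6
```

Request:
arm_command([
  [0, 0, 0, -0.25, 0, 0, 0],
  [0, 0, 0, -0.25, 0, 0, 0],
  [0, 0, 0, -0.25, 0, 0, 0],
  [0, 0, 0, -0.25, 0, 0, 0],
  [0, 0, 0, 0, 0, 0, 0],
  [0, 0, 0, 0, 0, 0, 0],
  [0, 0, 0, 0, 0, 0, 0],
])

```text
t: 42.87
eef_pos: [0.6106, 0.1258, 0.074]
ee_rot: [[-1.0, 0.015, -0.0], [0.015, 1.0, 0.0], [0.0, 0.0, -1.0]]
contact_force: [1.2, 0.5, -0.0]
finger_gap: 0.0235
gripper_force: 59.0
```

```bash
python3 plan.py ".671 -.1163 .07 122" ".671 -.1163 -.008 122"
```

```text
t 42.9 p [0.6106 0.1258 0.074 ] psi 179.1 gap 0.0235 tilt [-0.0004  0.    ]
  10 x rz 0.0159
  9 x d [-0.264, -0.085, 0.004]
  3 x d [0.0, -0.0, 0.261]
```

Request:
arm_command([
  [0, 0, 0, 0, 0, 0, 0.0159],
  [0, 0, 0, 0, 0, 0, 0.0159],
  [0, 0, 0, 0, 0, 0, 0.0159],
  [0, 0, 0, 0, 0, 0, 0.0159],
  [0, 0, 0, 0, 0, 0, 0.0159],
  [0, 0, 0, 0, 0, 0, 0.0159],
  [0, 0, 0, 0, 0, 0, 0.0159],
  [0, 0, 0, 0, 0, 0, 0.0159],
  [0, 0, 0, 0, 0, 0, 0.0159],
  [0, 0, 0, 0, 0, 0, 0.0159],
  [0, 0, 0, 0, 0, 0, 0],
])

```text
t: 43.78
eef_pos: [0.609, 0.1256, 0.0717]
ee_rot: [[-0.527, 0.85, -0.005], [0.85, 0.527, -0.0], [0.002, -0.004, -1.0]]
contact_force: [-0.3, -0.4, -0.5]
finger_gap: 0.0239
gripper_force: 59.0
```

Request:
arm_command([
  [0, -0.264, -0.085, 0, 0, 0, 0],
  [0, -0.264, -0.085, 0, 0, 0, 0],
  [0, -0.264, -0.085, 0, 0, 0, 0],
  [0, -0.264, -0.085, 0, 0, 0, 0],
  [0, -0.264, -0.085, 0, 0, 0, 0],
  [0, -0.264, -0.085, 0, 0, 0, 0],
  [0, -0.264, -0.085, 0, 0, 0, 0],
  [0, -0.264, -0.085, 0, 0, 0, 0],
  [0, -0.264, -0.085, 0, 0, 0, 0],
  [0, 0, 0, 0, 0, 0, 0],
  [0, 0, 0, 0, 0, 0, 0],
  [0, 0, 0, 0, 0, 0, 0],
])

```text
t: 44.78
eef_pos: [0.6704, -0.116, 0.0729]
ee_rot: [[-0.529, 0.848, -0.003], [0.848, 0.529, 0.001], [0.003, -0.001, -1.0]]
contact_force: [0.4, 0.7, -0.5]
finger_gap: 0.0236
gripper_force: 59.0
```

```bash
python3 plan.py ".671 -.1163 -.002 122"
```

```text
t 44.8 p [ 0.6704 -0.116   0.0729] psi 122.0 gap 0.0236 tilt [-0.0026  0.0014]
  3 x d [-0.002, 0.001, 0.25]
```

Request:
arm_command([
  [0, 0, 0, 0.25, 0, 0, 0],
  [0, 0, 0, 0.25, 0, 0, 0],
  [0, 0, 0, 0.2, 0, 0, 0],
  [0, 0, 0, 0, 0, 0, 0],
  [0, 0, 0, 0, 0, 0, 0],
  [0, 0, 0, 0.03, 0, 0, 0],
  [0, 0, 0, 0.03, 0, 0, 0],
  [0, 0, 0, 0, 0, 0, 0],
  [0, 0, 0, 0, 0, 0, 0],
])

```text
t: 45.53
eef_pos: [0.6722, -0.1166, -0.0002]
ee_rot: [[-0.528, 0.849, 0.002], [0.849, 0.528, -0.001], [-0.001, 0.001, -1.0]]
contact_force: [-0.6, -0.8, -0.6]
finger_gap: 0.0235
gripper_force: 59.0
```

Request:
arm_command([
  [0.45, 0, 0, 0, 0, 0, 0],
  [0.45, 0, 0, 0, 0, 0, 0],
  [0.45, 0, 0, 0, 0, 0, 0],
  [0.45, 0, 0, 0, 0, 0, 0],
  [0.45, 0, 0, -0.2, 0, 0, 0],
  [0.45, 0, 0, -0.3, 0, 0, 0],
  [0.6, 0, 0, -0.3, 0, 0, 0],
  [0.6, 0, 0, -0.3, 0, 0, 0],
  [0.6, 0, 0, -0.2, 0, 0, 0],
  [0.6, 0, 0, 0, 0, 0, 0],
  [0.6, 0, 0, 0, 0, 0, 0],
  [0.6, 0, 0, 0, 0, 0, 0],
])

```text
t: 46.53
eef_pos: [0.671, -0.1164, 0.1274]
ee_rot: [[-0.528, 0.849, -0.001], [0.849, 0.528, 0.0], [0.001, -0.001, -1.0]]
contact_force: [0.4, 0.3, -0.5]
finger_gap: 0.0518
gripper_force: 0.0
```

```bash
python3 plan.py ".39 -.206 .13 203"
```

```text
t 46.5 p [ 0.671  -0.1164  0.1274] psi 121.9 gap 0.0518 tilt [-0.0012  0.0004]
  13 x rz -0.0173
  10 x d [0.294, 0.027, -0.003]
```

Request:
arm_command([
  [0.6, 0, 0, 0, 0, 0, -0.0173],
  [0.6, 0, 0, 0, 0, 0, -0.0173],
  [0.6, 0, 0, 0, 0, 0, -0.0173],
  [0.6, 0, 0, 0, 0, 0, -0.0173],
  [0.6, 0, 0, 0, 0, 0, -0.0173],
  [0.6, 0, 0, 0, 0, 0, -0.0173],
  [0.6, 0, 0, 0, 0, 0, -0.0173],
  [0.6, 0, 0, 0, 0, 0, -0.0173],
  [0.6, 0, 0, 0, 0, 0, -0.0173],
  [0.6, 0, 0, 0, 0, 0, -0.0173],
  [0.6, 0, 0, 0, 0, 0, -0.0173],
  [0.6, 0, 0, 0, 0, 0, -0.0173],
])

```text
t: 47.53
eef_pos: [0.6697, -0.116, 0.1251]
ee_rot: [[-0.957, -0.291, -0.005], [-0.291, 0.957, 0.001], [0.004, 0.003, -1.0]]
contact_force: [-0.2, -0.6, 1.0]
finger_gap: 0.0517
gripper_force: 0.0
```

Request:
arm_command([
  [0.6, 0, 0, 0, 0, 0, -0.0173],
  [0.6, 0.294, 0.027, 0, 0, 0, 0],
  [0.6, 0.294, 0.027, 0, 0, 0, 0],
  [0.6, 0.294, 0.027, 0, 0, 0, 0],
  [0.6, 0.294, 0.027, 0, 0, 0, 0],
  [0.6, 0.294, 0.027, 0, 0, 0, 0],
  [0.6, 0.294, 0.027, 0, 0, 0, 0],
  [0.6, 0.294, 0.027, 0, 0, 0, 0],
  [0.6, 0.294, 0.027, 0, 0, 0, 0],
  [0.6, 0.294, 0.027, 0, 0, 0, 0],
  [0.6, 0.294, 0.027, 0, 0, 0, 0],
])

```text
t: 48.45
eef_pos: [0.3872, -0.2049, 0.1258]
ee_rot: [[-0.921, -0.389, -0.004], [-0.389, 0.921, 0.003], [0.002, 0.004, -1.0]]
contact_force: [0.5, -0.6, 0.3]
finger_gap: 0.0513
gripper_force: 0.0
```

Request:
arm_command([
  [0.6, 0, 0, 0, 0, 0, 0],
  [0.6, 0, 0, 0, 0, 0, 0],
  [0.6, 0, 0, 0, 0, 0, 0],
])

```text
t: 48.7
eef_pos: [0.3896, -0.2053, 0.127]
ee_rot: [[-0.922, -0.388, -0.001], [-0.388, 0.922, 0.002], [0.001, 0.002, -1.0]]
contact_force: [-0.2, 0.3, -0.5]
finger_gap: 0.0513
gripper_force: 0.0
```

```bash
python3 plan.py ".39 -.206 .04 203" ; python3 - <<'E'
from h import *
im=grab_frame('scene').astype(int)
m=((im[:,:,0]>110)&(im[:,:,1]<60)&(im[:,:,2]<60)).astype(np.uint8)
k,l,st,ce=cv2.connectedComponentsWithStats(m)
print([(ce[i].round(1).tolist(),st[i].tolist()) for i in range(1,k) if st[i][4]>20])
print(proj('scene',[[.3878,-.2085,.07],[.39,-.206,.07]]))
E
```

```text
t 48.7 p [ 0.3896 -0.2053  0.127 ] psi -157.2 gap 0.0513 tilt [-0.0013  0.0016]
  1 x rz -0.0005
  3 x d [-0.0, -0.003, 0.29]
[([192.1, 67.0], [178, 58, 30, 18, 225]), ([268.9, 147.6], [267, 134, 6, 28, 114]), ([109.4, 195.2], [101, 166, 19, 59, 310]), ([340.7, 326.7], [330, 319, 23, 20, 295])]
[[269.74647111 143.82913456]
 [270.1544797  144.51747531]]
```

Request:
arm_command([
  [0.6, 0, -0.003, 0.25, 0, 0, 0],
  [0.6, 0, -0.003, 0.25, 0, 0, 0],
  [0.6, 0, 0, 0.25, 0, 0, 0],
  [0.6, 0, 0, 0.2, 0, 0, 0],
  [0.6, 0, 0, 0.1, 0, 0, 0],
  [0.6, 0, 0, 0.06, 0, 0, 0],
  [0.6, 0, 0, 0, 0, 0, 0],
  [0.6, 0, 0, 0, 0, 0, 0],
])

```text
t: 49.42
eef_pos: [0.391, -0.2065, 0.0181]
ee_rot: [[-0.921, -0.389, 0.001], [-0.389, 0.921, -0.0], [-0.0, -0.001, -1.0]]
contact_force: [-0.1, -0.2, 0.4]
finger_gap: 0.0511
gripper_force: 0.0
```

Request:
arm_command([
  [0, 0, 0, 0, 0, 0, 0],
  [0, 0, 0, 0, 0, 0, 0],
  [0, 0, 0, 0, 0, 0, 0],
  [0, 0, 0, 0, 0, 0, 0],
  [0, 0, 0, 0, 0, 0, 0],
  [0, 0, 0, 0, 0, 0, 0],
], force=100)

```text
t: 49.92
eef_pos: [0.3915, -0.2073, 0.0193]
ee_rot: [[-0.922, -0.388, 0.003], [-0.388, 0.922, -0.002], [-0.002, -0.003, -1.0]]
contact_force: [0.9, -0.4, 6.3]
finger_gap: 0.0192
gripper_force: 98.8
```

Sweep gripped (gap bias about −2.7 mm, as with the rests). Lift it and carry it behind the crackers.

Request:
arm_command([
  [0, 0, 0, -0.1, 0, 0, 0],
  [0, 0, 0, -0.2, 0, 0, 0],
  [0, 0, 0, -0.25, 0, 0, 0],
  [0, 0, 0, -0.25, 0, 0, 0],
  [0, 0, 0, -0.2, 0, 0, 0],
  [0, 0, 0, 0, 0, 0, 0],
  [0, 0, 0, 0, 0, 0, 0],
  [0, 0, 0, 0, 0, 0, 0],
])

```text
t: 50.58
eef_pos: [0.3896, -0.2058, 0.1164]
ee_rot: [[-0.922, -0.388, -0.001], [-0.388, 0.922, 0.001], [0.001, 0.002, -1.0]]
contact_force: [-0.2, -0.2, -1.4]
finger_gap: 0.0192
gripper_force: 98.0
```

```bash
python3 plan.py ".4595 .152 .117 151"
```

```text
t 50.6 p [ 0.3896 -0.2058  0.1164] psi -157.2 gap 0.0192 tilt [-0.0015  0.0011]
  9 x rz 0.016
  13 x d [0.086, 0.267, -0.0]
```

Request:
arm_command([
  [0, 0, 0, 0, 0, 0, 0.016],
  [0, 0, 0, 0, 0, 0, 0.016],
  [0, 0, 0, 0, 0, 0, 0.016],
  [0, 0, 0, 0, 0, 0, 0.016],
  [0, 0, 0, 0, 0, 0, 0.016],
  [0, 0, 0, 0, 0, 0, 0.016],
  [0, 0, 0, 0, 0, 0, 0.016],
  [0, 0, 0, 0, 0, 0, 0.016],
  [0, 0, 0, 0, 0, 0, 0.016],
  [0, 0, 0, 0, 0, 0, 0],
])

```text
t: 51.42
eef_pos: [0.3888, -0.2053, 0.1151]
ee_rot: [[-0.874, 0.486, -0.004], [0.486, 0.874, 0.003], [0.004, 0.001, -1.0]]
contact_force: [-0.3, 0.2, -1.9]
finger_gap: 0.0191
gripper_force: 98.1
```

Request:
arm_command([
  [0, 0.086, 0.267, 0, 0, 0, 0],
  [0, 0.086, 0.267, 0, 0, 0, 0],
  [0, 0.086, 0.267, 0, 0, 0, 0],
  [0, 0.086, 0.267, 0, 0, 0, 0],
  [0, 0.086, 0.267, 0, 0, 0, 0],
  [0, 0.086, 0.267, 0, 0, 0, 0],
  [0, 0.086, 0.267, 0, 0, 0, 0],
  [0, 0.086, 0.267, 0, 0, 0, 0],
  [0, 0.086, 0.267, 0, 0, 0, 0],
  [0, 0.086, 0.267, 0, 0, 0, 0],
  [0, 0.086, 0.267, 0, 0, 0, 0],
  [0, 0.086, 0.267, 0, 0, 0, 0],
])

```text
t: 52.42
eef_pos: [0.4541, 0.1253, 0.1158]
ee_rot: [[-0.876, 0.482, -0.003], [0.482, 0.876, -0.0], [0.002, -0.002, -1.0]]
contact_force: [1.0, -1.1, -1.4]
finger_gap: 0.0192
gripper_force: 98.1
```

Request:
arm_command([
  [0, 0.086, 0.267, 0, 0, 0, 0],
  [0, 0, 0, 0, 0, 0, 0],
  [0, 0, 0, 0, 0, 0, 0],
  [0, 0, 0, 0, 0, 0, 0],
])

```text
t: 52.75
eef_pos: [0.4596, 0.151, 0.1162]
ee_rot: [[-0.876, 0.483, -0.003], [0.483, 0.876, -0.001], [0.002, -0.002, -1.0]]
contact_force: [0.6, -0.7, -1.4]
finger_gap: 0.0194
gripper_force: 98.3
```

```bash
python3 plan.py ".4595 .152 .016 151"; python3 -c "
from h import *
im=grab_frame('scene');crop('scene',310,140,180,130,4,'pics/f1.png',im)"
```

```text
t 52.8 p [0.4596 0.151  0.1162] psi 151.1 gap 0.0194 tilt [-0.0027 -0.0011]
  4 x d [0.001, 0.002, 0.25]
```

View pics/f1.png

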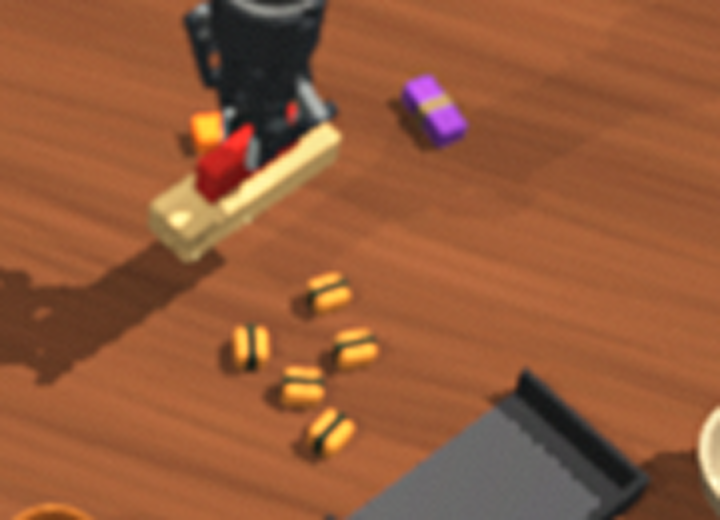

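The sweep is held level, parallel to the pan mouth, with all five crackers ahead of it at (251,347), (330,290), (355,348), (303,386) and (330,433). I'll lower it to the table.

Request:
arm_command([
  [0, 0, 0, 0.25, 0, 0, 0],
  [0, 0, 0, 0.25, 0, 0, 0],
  [0, 0, 0, 0.25, 0, 0, 0],
  [0, 0, 0, 0.15, 0, 0, 0],
  [0, 0, 0, 0.05, 0, 0, 0],
  [0, 0, 0, 0, 0, 0, 0],
  [0, 0, 0, 0, 0, 0, 0],
])

```text
t: 53.38
eef_pos: [0.4609, 0.1508, 0.023]
ee_rot: [[-0.874, 0.485, 0.0], [0.485, 0.874, -0.0], [-0.0, 0.0, -1.0]]
contact_force: [0.6, -0.1, -2.3]
finger_gap: 0.0189
gripper_force: 98.3
```

Request:
arm_command([
  [0, 0, 0, 0.02, 0, 0, 0],
  [0, 0, 0, 0.02, 0, 0, 0],
  [0, 0, 0, 0, 0, 0, 0],
])

```text
t: 53.63
eef_pos: [0.4615, 0.1515, 0.0193]
ee_rot: [[-0.875, 0.485, 0.002], [0.485, 0.875, 0.0], [-0.001, 0.001, -1.0]]
contact_force: [-0.5, -0.6, -1.3]
finger_gap: 0.0189
gripper_force: 98.3
```

Request:
arm_command([
  [0, 0, 0.05, 0.015, 0, 0, 0],
  [0, 0, 0.1, 0, 0, 0, 0],
  [0, 0, 0.1, 0, 0, 0, 0],
  [0, 0, 0.1, 0, 0, 0, 0],
  [0, 0, 0.1, 0, 0, 0, 0],
  [0, 0, 0.1, 0, 0, 0, 0],
  [0, 0, 0.1, 0, 0, 0, 0],
  [0, 0, 0.1, 0, 0, 0, 0],
  [0, 0, 0.1, 0, 0, 0, 0],
  [0, 0, 0.1, 0, 0, 0, 0],
  [0, 0, 0.1, 0, 0, 0, 0],
  [0, 0, 0.1, 0, 0, 0, 0],
])

```text
t: 54.63
eef_pos: [0.5168, 0.253, 0.0168]
ee_rot: [[-0.875, 0.485, -0.0], [0.485, 0.875, -0.0], [0.0, -0.0, -1.0]]
contact_force: [-1.2, -0.6, -1.1]
finger_gap: 0.0192
gripper_force: 98.3
```

```bash
cat > uv.py <<'E'
from h import *
s=state();u=np.array([.485,.875]);v=np.array([-.875,.485]);d=s['eef_pos'][:2]-np.array([.588,.384])
print('u,v',(d@u).round(4),(d@v).round(4),'z',s['eef_pos'][2].round(4),'F',np.round(s['contact_force'],1),'gap',round(s['finger_gap'],4))
E
python3 uv.py
```

```text
u,v -0.1492 -0.0012 z 0.0168 F [-1.2 -0.6 -1.1] gap 0.0192
```

Request:
arm_command([
  [0, 0, 0.1, 0, 0, 0, 0],
  [0, 0, 0.1, 0, 0, 0, 0],
  [0, 0, 0.1, 0, 0, 0, 0],
  [0, 0, 0.1, 0, 0, 0, 0],
  [0, 0, 0.1, 0, 0, 0, 0],
  [0, 0, 0.1, 0, 0, 0, 0],
  [0, 0, 0.1, 0, 0, 0, 0],
  [0, 0, 0.1, 0, 0, 0, 0],
  [0, 0, 0, 0, 0, 0, 0],
])

```text
t: 55.38
eef_pos: [0.5562, 0.3241, 0.0169]
ee_rot: [[-0.875, 0.484, 0.001], [0.484, 0.875, 0.001], [-0.0, 0.002, -1.0]]
contact_force: [0.2, -0.5, -0.8]
finger_gap: 0.0192
gripper_force: 98.3
```

```bash
python3 uv.py
```

```text
u,v -0.0678 -0.0012 z 0.0169 F [ 0.2 -0.5 -0.8] gap 0.0192
```

Request:
arm_command([
  [0, 0, 0.05, 0, 0, 0, 0],
  [0, 0, 0.05, 0, 0, 0, 0],
  [0, 0, 0.05, 0, 0, 0, 0],
  [0, 0, 0.05, 0, 0, 0, 0],
  [0, 0, 0.05, 0, 0, 0, 0],
  [0, 0, 0, 0, 0, 0, 0],
])

```text
t: 55.88
eef_pos: [0.5678, 0.3448, 0.017]
ee_rot: [[-0.875, 0.484, 0.001], [0.484, 0.875, 0.001], [-0.0, 0.001, -1.0]]
contact_force: [0.3, 0.4, -2.2]
finger_gap: 0.019
gripper_force: 98.3
```

```bash
python3 uv.py
```

```text
u,v -0.044 -0.0013 z 0.017 F [ 0.3  0.4 -2.2] gap 0.019
```

Request:
arm_command([
  [0, 0, 0.04, 0, 0, 0, 0],
  [0, 0, 0.04, 0, 0, 0, 0],
  [0, 0, 0.04, 0, 0, 0, 0],
  [0, 0, 0, 0, 0, 0, 0],
])

```text
t: 56.22
eef_pos: [0.5735, 0.3552, 0.017]
ee_rot: [[-0.875, 0.484, 0.001], [0.484, 0.875, 0.001], [-0.0, 0.001, -1.0]]
contact_force: [-0.3, -1.0, -1.4]
finger_gap: 0.0192
gripper_force: 98.3
```

```bash
python3 uv.py
```

```text
u,v -0.0322 -0.0013 z 0.017 F [-0.3 -1.  -1.4] gap 0.0192
```

Request:
arm_command([
  [0, 0, -0.1, 0, 0, 0, 0],
  [0, 0, -0.2, 0, 0, 0, 0],
  [0, 0, -0.2, 0, 0, 0, 0],
  [0, 0, -0.25, 0, 0, 0, 0],
  [0, 0, -0.25, 0, 0, 0, 0],
  [0, 0, 0, -0.25, 0, 0, 0],
  [0, 0, 0, -0.25, 0, 0, 0],
  [0, 0, 0, -0.25, 0, 0, 0],
  [0, 0, 0, -0.25, 0, 0, 0],
  [0, 0, 0, 0, 0, 0, 0],
  [0, 0, 0, 0, 0, 0, 0],
])

```text
t: 57.13
eef_pos: [0.5264, 0.2676, 0.1196]
ee_rot: [[-0.875, 0.485, 0.005], [0.485, 0.875, 0.002], [-0.004, 0.004, -1.0]]
contact_force: [-0.4, 0.9, -1.7]
finger_gap: 0.0189
gripper_force: 98.5
```

```bash
cat > crk.py <<'E'
from h import *
for n in ('scene','top'):
    im=grab_frame(n); hsv=cv2.cvtColor(im,cv2.COLOR_RGB2HSV)
    m=cv2.inRange(hsv,(8,130,150),(24,255,255)); k,l,st,ce=cv2.connectedComponentsWithStats(m)
    print(n)
    for i in range(1,k):
        if st[i][4]>4:
            w=world(n,[ce[i]],.02)[0,:2]; d=w-[.588,.384]
            if abs(d).max()<.35: print(ce[i].round(1),st[i][4],'w',w.round(3),'uv',round(d@[.485,.875],3),round(d@[-.875,.485],3))
E
python3 crk.py; python3 plan.py ".3895 -.218 .117 226.5"
```

```text
scene
[469.1 184.2] 9 w [0.259 0.42 ] uv -0.129 0.305
[418.2 195.8] 6 w [0.366 0.283] uv -0.196 0.146
[534.  306.9] 12072 w [0.607 0.674] uv 0.263 0.124
[436.8 262.9] 167 w [0.575 0.397] uv 0.005 0.017
[423.  276.6] 150 w [0.633 0.373] uv 0.012 -0.044
[411.6 283.2] 42 w [0.664 0.349] uv 0.007 -0.084
[336.4 288.2] 5 w [0.758 0.165] uv -0.109 -0.255
[320.9 307.5] 31 w [0.826 0.148] uv -0.091 -0.323
[369.3 324. ] 7 w [0.821 0.281] uv 0.023 -0.254
[437.5 329.5] 41 w [0.768 0.449] uv 0.145 -0.126
[466.5 333.7] 6 w [0.75  0.522] uv 0.2 -0.075
[464.4 338.1] 85 w [0.764 0.52 ] uv 0.204 -0.089
[454.6 348.2] 177 w [0.801 0.503] uv 0.207 -0.128
[532.  370.9] 2140 w [0.785 0.697] uv 0.369 -0.021
[447.9 357.4] 16 w [0.83  0.493] uv 0.213 -0.159
[438.7 361. ] 6 w [0.848 0.474] uv 0.205 -0.184
[457.2 361. ] 5 w [0.83  0.517] uv 0.234 -0.148
[440.1 367. ] 16 w [0.862 0.481] uv 0.217 -0.192
[470. 366.] 5 w [0.831 0.55 ] uv 0.263 -0.132
[482.  368.2] 6 w [0.825 0.579] uv 0.285 -0.113
[523.1 383.8] 204 w [0.826 0.682] uv 0.376 -0.064
[469.9 376.6] 19 w [0.857 0.555] uv 0.281 -0.152
[500.1 383.6] 8 w [0
[... 1261 characters left out ...]
6. ] 12 w [0.406 0.437] uv -0.042 0.185
[140.4 250.4] 45 w [0.393 0.553] uv 0.054 0.253
[266.1 255. ] 314 w [0.375 0.16 ] uv -0.299 0.077
[177.8 250.9] 9 w [0.391 0.435] uv -0.051 0.198
[170.9 254.9] 7 w [0.378 0.457] uv -0.038 0.219
[288.  266.7] 79 w [0.338 0.092] uv -0.377 0.077
[274.9 273.1] 104 w [0.319 0.132] uv -0.351 0.113
[169.  270.2] 5 w [0.331 0.461] uv -0.057 0.262
[294.5 273. ] 8 w [0.319 0.072] uv -0.404 0.084
[148.5 274. ] 6 w [0.32  0.525] uv -0.007 0.303
[128.3 279. ] 68 w [0.305 0.587] uv 0.041 0.347
[264.7 278.4] 19 w [0.303 0.164] uv -0.331 0.142
t 57.2 p [0.5241 0.2668 0.1159] psi 151.0 gap 0.0194 tilt [-0.0013 -0.0004]
  12 x rz -0.0175
  17 x d [0.262, -0.138, -0.001]
```

Image code shows all the cracker blobs inside the pan (u from 0.005 to 0.012; the mouth is at −0.06). Their combined area matches five. I'll carry the sweep home.

Request:
arm_command([
  [0, 0, 0, 0, 0, 0, -0.0175],
  [0, 0, 0, 0, 0, 0, -0.0175],
  [0, 0, 0, 0, 0, 0, -0.0175],
  [0, 0, 0, 0, 0, 0, -0.0175],
  [0, 0, 0, 0, 0, 0, -0.0175],
  [0, 0, 0, 0, 0, 0, -0.0175],
  [0, 0, 0, 0, 0, 0, -0.0175],
  [0, 0, 0, 0, 0, 0, -0.0175],
  [0, 0, 0, 0, 0, 0, -0.0175],
  [0, 0, 0, 0, 0, 0, -0.0175],
  [0, 0, 0, 0, 0, 0, -0.0175],
  [0, 0, 0, 0, 0, 0, -0.0175],
])

```text
t: 58.23
eef_pos: [0.523, 0.2664, 0.1141]
ee_rot: [[-0.683, -0.731, -0.005], [-0.731, 0.683, -0.002], [0.004, 0.002, -1.0]]
contact_force: [0.2, 1.0, -2.9]
finger_gap: 0.019
gripper_force: 98.3
```

Request:
arm_command([
  [0, 0.262, -0.138, 0, 0, 0, 0],
  [0, 0.262, -0.138, 0, 0, 0, 0],
  [0, 0.262, -0.138, 0, 0, 0, 0],
  [0, 0.262, -0.138, 0, 0, 0, 0],
  [0, 0.262, -0.138, 0, 0, 0, 0],
  [0, 0.262, -0.138, 0, 0, 0, 0],
  [0, 0.262, -0.138, 0, 0, 0, 0],
  [0, 0.262, -0.138, 0, 0, 0, 0],
  [0, 0.262, -0.138, 0, 0, 0, 0],
  [0, 0.262, -0.138, 0, 0, 0, 0],
  [0, 0.262, -0.138, 0, 0, 0, 0],
  [0, 0.262, -0.138, 0, 0, 0, 0],
])

```text
t: 59.23
eef_pos: [0.427, -0.076, 0.1147]
ee_rot: [[-0.687, -0.727, -0.004], [-0.727, 0.687, 0.001], [0.002, 0.004, -1.0]]
contact_force: [1.2, -0.6, -1.7]
finger_gap: 0.0197
gripper_force: 98.5
```

Request:
arm_command([
  [0, 0.262, -0.138, 0, 0, 0, 0],
  [0, 0.262, -0.138, 0, 0, 0, 0],
  [0, 0.262, -0.138, 0, 0, 0, 0],
  [0, 0.262, -0.138, 0, 0, 0, 0],
  [0, 0.262, -0.138, 0, 0, 0, 0],
  [0, 0, 0, 0, 0, 0, 0],
  [0, 0, 0, 0, 0, 0, 0],
  [0, 0, 0, 0, 0, 0, 0],
])

```text
t: 59.9
eef_pos: [0.3882, -0.2168, 0.1153]
ee_rot: [[-0.687, -0.726, -0.002], [-0.726, 0.687, 0.003], [-0.0, 0.004, -1.0]]
contact_force: [0.2, -0.0, -1.5]
finger_gap: 0.0193
gripper_force: 98.3
```

```bash
python3 plan.py ".3895 -.218 .022 226.5"
```

```text
t 59.9 p [ 0.3882 -0.2168  0.1153] psi -133.4 gap 0.0193 tilt [-0.0024  0.0028]
  4 x d [-0.0, -0.004, 0.233]
```

Request:
arm_command([
  [0, 0, 0, 0.25, 0, 0, 0],
  [0, 0, 0, 0.25, 0, 0, 0],
  [0, 0, 0, 0.25, 0, 0, 0],
  [0, 0, 0, 0.15, 0, 0, 0],
  [0, 0, 0, 0.03, 0, 0, 0],
  [0, 0, 0, 0, 0, 0, 0],
  [0, 0, 0, 0, 0, 0, 0],
])

```text
t: 60.48
eef_pos: [0.3897, -0.2173, 0.0245]
ee_rot: [[-0.686, -0.728, 0.0], [-0.728, 0.686, -0.0], [-0.0, -0.0, -1.0]]
contact_force: [0.5, 0.5, -1.7]
finger_gap: 0.0191
gripper_force: 98.3
```

Request:
arm_command([
  [0, 0, 0, 0.01, 0, 0, 0],
  [0, 0, 0, 0.01, 0, 0, 0],
  [0, 0, 0, 0, 0, 0, 0],
  [0, 0, 0, 0, 0, 0, 0],
])

```text
t: 60.82
eef_pos: [0.3897, -0.2183, 0.0228]
ee_rot: [[-0.687, -0.727, 0.001], [-0.727, 0.687, -0.001], [-0.0, -0.001, -1.0]]
contact_force: [-0.3, -0.3, -0.9]
finger_gap: 0.0189
gripper_force: 98.3
```

Request:
arm_command([
  [0, 0, 0, 0.015, 0, 0, 0],
  [0, 0, 0, 0.01, 0, 0, 0],
  [0, 0, 0, 0, 0, 0, 0],
  [0, 0, 0, 0, 0, 0, 0],
])

```text
t: 61.15
eef_pos: [0.3891, -0.2179, 0.0194]
ee_rot: [[-0.687, -0.727, -0.0], [-0.727, 0.687, 0.0], [-0.0, 0.0, -1.0]]
contact_force: [0.5, -0.6, -1.5]
finger_gap: 0.0195
gripper_force: 98.5
```

```bash
cat > swp.py <<'E'
from h import *
im=grab_frame('scene').astype(int)
m=((im[:,:,0]>100)&(im[:,:,1]<70)&(im[:,:,2]<70)).astype(np.uint8); m[:120]=0;m[190:]=0;m[:,:230]=0;m[:,320:]=0
ys,xs=np.nonzero(m); print(len(xs), xs.mean() if len(xs) else '', ys.mean() if len(xs) else '')
# slate corners predicted
c=np.array([.3875,-.222]);a=np.radians(46.5);U=np.array([np.cos(a),np.sin(a)]);V=np.array([-U[1],U[0]])
E
python3 swp.py
```

```text
369 267.23848238482384 145.81029810298102
```

Request:
arm_command([
  [0, 0, 0, 0.01, 0, 0, 0],
  [0, 0, 0, 0.01, 0, 0, 0],
  [0, 0, 0, 0, 0, 0, 0],
  [0, 0, 0, 0, 0, 0, 0],
])

```text
t: 61.53
eef_pos: [0.3893, -0.2181, 0.0192]
ee_rot: [[-0.687, -0.727, 0.001], [-0.727, 0.687, -0.001], [0.0, -0.001, -1.0]]
contact_force: [-2.1, 1.7, 7.4]
finger_gap: 0.0196
gripper_force: 99.5
```

Request:
arm_command([
  [0.6, 0, 0, 0, 0, 0, 0],
  [0.6, 0, 0, 0, 0, 0, 0],
  [0.6, 0, 0, 0, 0, 0, 0],
  [0.6, 0, 0, 0, 0, 0, 0],
  [0.6, 0, 0, 0, 0, 0, 0],
  [0.6, 0, 0, -0.1, 0, 0, 0],
  [0.6, 0, 0, -0.25, 0, 0, 0],
  [0.6, 0, 0, -0.25, 0, 0, 0],
  [0.6, 0, 0, -0.25, 0, 0, 0],
  [0.6, 0, 0, -0.25, 0, 0, 0],
  [0.6, 0, 0, -0.1, 0, 0, 0],
  [0.6, 0, 0, 0, 0, 0, 0],
])

```text
t: 62.53
eef_pos: [0.3911, -0.2194, 0.1412]
ee_rot: [[-0.687, -0.727, 0.005], [-0.727, 0.687, -0.004], [-0.001, -0.007, -1.0]]
contact_force: [0.7, 0.4, -0.5]
finger_gap: 0.0513
gripper_force: 0.0
```

```bash
python3 plan.py ".15 -.48 .18 226.5"
```

```text
t 62.5 p [ 0.3911 -0.2194  0.1412] psi -133.4 gap 0.0513 tilt [ 0.0055 -0.0043]
  12 x d [0.296, -0.003, -0.032]
```

Request:
arm_command([
  [0.6, 0.296, 0, -0.032, 0, 0, 0],
  [0.6, 0.296, 0, -0.032, 0, 0, 0],
  [0.6, 0.296, 0, -0.032, 0, 0, 0],
  [0.6, 0.296, 0, -0.032, 0, 0, 0],
  [0.6, 0.296, 0, -0.032, 0, 0, 0],
  [0.6, 0.296, 0, -0.032, 0, 0, 0],
  [0.6, 0.296, 0, -0.032, 0, 0, 0],
  [0.6, 0.296, 0, -0.032, 0, 0, 0],
  [0.6, 0.296, 0, -0.032, 0, 0, 0],
  [0.6, 0.296, 0, -0.032, 0, 0, 0],
  [0.6, 0.296, 0, -0.032, 0, 0, 0],
  [0.6, 0, 0, 0, 0, 0, 0],
])

```text
t: 63.53
eef_pos: [0.1619, -0.4573, 0.1708]
ee_rot: [[-0.691, -0.723, -0.003], [-0.723, 0.691, 0.0], [0.002, 0.002, -1.0]]
contact_force: [0.3, 1.1, -0.2]
finger_gap: 0.0515
gripper_force: 0.0
```

```bash
python3 -c "
from h import *
import cv2
t=grab_frame('top')[:,:,::-1]; s=grab_frame('scene')[:,:,::-1]
R=lambda a,w,h:cv2.resize(a,(w,h),interpolation=cv2.INTER_CUBIC)
A=R(t[125:285,310:470],400,400); B=R(s[120:240,170:290],400,400)
C=R(t[140:240,160:360],400,200); D=R(s[215:315,330:530],400,200)
cv2.imwrite('pics/final.png',cv2.vconcat([cv2.hconcat([A,B]),cv2.hconcat([C,D])]))"
```

```text
(no output)
```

View pics/final.png

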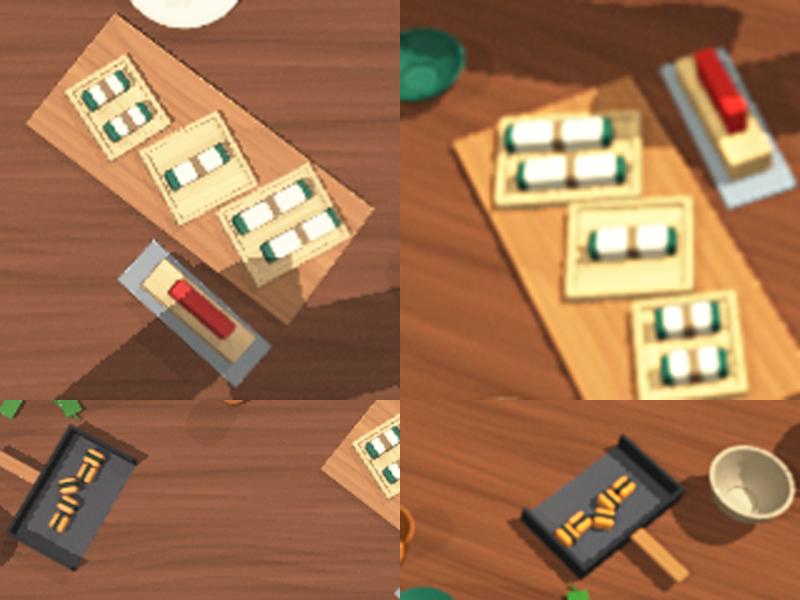

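Sweep, crackers, mA and the short rests look right. l2 (lower rest in the long tray) sits close to one end wall, so I'll measure that.

```bash
python3 - <<'E'
from h import *
c=np.array([.4962,-.3363]);a=np.radians(-62.4);X=np.array([np.cos(a),np.sin(a)]);Y=np.array([-X[1],X[0]])
for n in('top','scene'):
    im=grab_frame(n); hsv=cv2.cvtColor(im,cv2.COLOR_RGB2HSV)
    g=cv2.inRange(hsv,(70,80,20),(100,255,140)); w_=((im.min(2)>150)).astype(np.uint8)*255
    m=g|w_
    m=cv2.inRange(hsv,(0,0,150),(180,60,255))|g
    ys,xs=np.nonzero(m); P=np.c_[xs,ys]; w=world(n,P,.036)[:,:2]-c; xy=np.c_[w@X,w@Y]
    k=(abs(xy[:,0])<.085)&(abs(xy[:,1])<.052); xy=xy[k]
    for lo,hi in((-.052,0),(0,.052)):
        q=xy[(xy[:,1]>lo)&(xy[:,1]<hi)]; print(n,len(q),'x',np.percentile(q[:,0],[0,2,50,98,100]).round(3),'y',np.percentile(q[:,1],[2,50,98]).round(3))
        for b in(-1,1):
            e=q[(q[:,0]*b>.03)]; print('   end',b,'y med',np.median(e[:,1]).round(4))
E
```

```text
top 216 x [-0.046 -0.043  0.001  0.055  0.057] y [-0.032 -0.02  -0.009]
   end -1 y med -0.0187
   end 1 y med -0.0207
top 223 x [-0.059 -0.057 -0.012  0.042  0.045] y [0.015 0.027 0.039]
   end -1 y med 0.0276
   end 1 y med 0.0277
scene 194 x [-0.04  -0.039  0.009  0.056  0.057] y [-0.032 -0.016 -0.001]
   end -1 y med -0.013
   end 1 y med -0.0156
scene 225 x [-0.053 -0.052  0.001  0.042  0.053] y [0.002 0.032 0.049]
   end -1 y med 0.0336
   end 1 y med 0.0311
```

Both long rests are inside the ±62 mm walls (ends at +57 and −59 mm), side by side and flat. Handing in.

```bash
python3 -c "
from rig import *
print(job_done())"
```

```text
the job is handed in; nothing more can be done
None
```

The job is handed in at about 64 s of the 208 s allowed: all five rests lie flat in their matching trays, all five crackers are well inside the pan, the sweep stands upright and lengthwise on its slate, and I never moved the glass, bowl or dish (though I did not re-measure where they stand).

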